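# Load the block magazine of an ink roller coater

### The arm

A 6-joint arm with a two-finger parallel gripper is mounted at the origin on the work surface. World frame = base frame: x ahead of the robot, y to its left, z up, the work surface at z = 0. Lengths are in m, angles in rad, forces in N, time in s.
With the tool pointing down it reaches from about 0.25 to 0.725 m from the base axis. Payload 4 kg.
Tool frame: the origin (TCP) lies at the very end of the fingers, on their centre line; the grasp point (between the pads) lies 19 mm behind it; z points along the fingers, y is the line along which they close (so a half turn about z gives the same grasp; the last joint's range is limited). The gripper opens to 85 mm and grips with 20 to 120 N. Pads are 22 mm wide; open, the fingers measure 114 mm over their backs; the gripper's body (76 mm by 85 mm) begins 54 mm behind the grasp point. The pads swing forward as they close: fully open they stand 13 mm farther back than shut.
Start: joints at [1.345, 0.241, 0.005, 1.335, 0, 1.571], TCP at [0.112, 0.487, 0.231] pointing down, gripper open.
Joint ranges: [-2.72, 2.72], [-1.05, 1.87], [-1.09, 1.28], [-1.99, 2.15], [-1.42, 1.44], [-3.14, 3.14]. Speed limits (rad/s): [2.79, 2.79, 3.14, 3.14, 3.14, 3.14].

### API

Orientations are given as a unit quaternion [x, y, z, w].
In Python, from workcell import telemetry, vision, workorder gives the robot as it stands.
- The arm moves only by the shell command python3 -m inch 'ROWS'. ROWS is JSON, a list of rows, each a list of 3 entries, a list of its own where there are three numbers: the turn, a rotation vector about the tool's x, y, z scaled (see below), then the shift along the tool's x, y, z scaled (see below), then the closure, from -1 (fully open) to 1 (shut). A call has 1 to 10 rows; each row shifts and turns the commanded pose from where the row before left it, along the tool's axes as they then stand; what a row does not reach is not made up. The controller multiplies each number of a shift by 0.3 m and each number of a turn by 360 degrees. A row lasts 1/12 s, in which the tool goes at most 41.7 mm and 7.16 degrees, less where a joint would pass 70% of its speed; a pose out of reach is approached as far as the arm can. A call with a number of a shift or a turn outside -1 to 1 is refused whole. A call with a gripper value outside its range is refused whole. The fingers move at their own pace and stop on an object; the grip force is fixed at half the most. Time passes only in rows, so rows that do not move let the fingers close. It gives the time, the measured TCP pose, the force, the opening and the grip force at its end, in the units of the state.
- telemetry.get_obs(): the state, without advancing time (a new reading comes with each control period).
- vision.camera(name): name is "scene" or "top"; returns a dict with "img" (384x512x3 uint8, red, green, blue), "fov_y" (degrees; the focal length in pixels is half the picture's height over the tangent of half this angle, whatever the lens; pixels are square), "cx", "cy" (the principal point, pixels), "pose" (4x4, takes a point from camera to world coordinates). Camera axes: x right, y up, looking along -z (the intrinsics and any distortion apply to the point x, -y, -z); pixel columns grow to the right and rows downward; lengths in m; the calibration is good to about 2 mm. A picture is of the moment at which its call begins. There is no depth.
- workorder.job_done(): hands the job in; it is judged then, once.
The state is a dict: "clock": time; "joint_pos": joint angles; "joint_vel": joint speeds; "tau": joint torques, N m; "eef_pos": TCP position; "tool_rot": TCP orientation; "ft_force": force on the tool from outside, world axes, zero at the start; "ft_torque": the same for the moment, N m; "grip_width": finger opening in m; "grasp_force": force on a finger pad.
Only numpy, scipy, OpenCV 4.12 (cv2) and the standard library are available. Lean on these libraries where they do the work, as an engineer would, in place of code of your own. Each camera call takes 0.05 s, during which the arm holds its last target. There are 200 camera calls.

### The job

Get the roller coater ready to blacken wood blocks: first put the yellow-handled gouge that was left on its deck into the tool tray, then slide the magazine cover all the way open onto the deck. Push every wood block on the bench, one at a time, lying flat, down past the two brass spring catches so that they hold it in the magazine, slide the cover fully shut again, and last of all push the red feed lever right over to its far side. The red-brown whetstone among the blocks stays where it is.

Things in the scene. Friction and masses are not known exactly. Their poses are not given: they have to be found in the camera images.
- feeder: Green roller coater, fixed on the bench; origin on the bench under the middle of its magazine well, z up. Well at the origin; deck at +y, then the roller head (y=+214 to +354 mm, at most 176 mm high); feed lever at -y. Blocks lie in the well with their long side along this y.
- deck (a point): Middle of the coater's flat green deck, on its top face: 103 mm above the bench, 120 mm wide in the feeder's x, from y=+56 to +203 mm of feeder. The open cover needs it clear.
- well (a point): Middle of the well at the height of the catches' underside, 88 mm straight above feeder's origin, axes as feeder. The well is 58 mm (x) by 87 mm (y). Guides in its four corners rise to 103 mm above the bench; between them, in the middle of each long side, is a notch 46 mm wide cut down to 78 mm above the bench, room for a finger beside the block.
- catch_a (a joint): Brass sprung catch at the +y end of the well, m: 0 shut, grows as it is pushed outward to 0.007 (preload 1 N, 250 N/m). 28 mm wide, stands 3.5 mm over the block's end, flat below; above, a 60 degree ramp facing the well rises from 3 to 15 mm over well. A block laid flat on both ramps has its underside about 9 mm above well.
- catch_b (a joint): The same catch at the -y end. Pressing the block's middle down with some 10 to 25 N (shut fingertips do) parts both catches; they snap over it once its top is below well: press it to 3 or 4 mm below, then let it rise against them. The next block is pressed in on top of it in the same way.
- follower (a joint): Sprung plate in the well that carries the stack, m: 0 empty (1 mm under the catches), grows downwards: about 0.013 with one block held, 0.014 more for each further one, at most 0.068. Spring 80 N/m, 3.6 N at 0.
- cover (a joint): Flat steel cover, 84 mm (x) by 104 mm (y) by 4 mm, underside 105 mm above the bench, that slides over the well and the deck, m: 0 fully shut over the well, 0.104 fully open on the deck, moving towards +y of feeder; about 1.5 N of friction, stays where it is left.
- cover_handle (a point): Middle of the cover's black handle, a bar 50 mm (feeder x) by 12 mm (feeder y) by 22 mm high, 120 mm above the bench (its top at 131 mm); it moves with the cover and stands at the middle of it; axes as feeder.
- feed (a joint): Feed lever with a red ball, rad: 0 off, leaning to -x of feeder, 1.0 fully on, leaning to +x. The pivot is 34 mm above the bench at x=0, y=-112 mm of feeder, axis along y; light friction (0.06 N m), stays where it is left.
- feed_tip (a point): Centre of the lever's red ball, 26 mm across, 80 mm from the pivot.
- tray: Low wooden tool tray, 120 mm (x) by 200 mm (y), 20 mm high, walls and floor 4 mm, fixed. Origin under its middle. A second gouge with a dark handle lies in it along y, at about x=+40 mm; the rest is free.
- gouge: Carving gouge, yellow handle and steel blade, 153 mm long, 80 g, lying on the deck at the start, roughly along the feeder's x. Origin under its middle, on the surface it lies on; x runs along it to the blade. The handle is 23 mm thick, with flats, from x=-75 to +25 mm.
- gouge_grip (a point): Middle of the gouge's handle, near its centre of mass (22 mm from the origin towards the handle), 11.5 mm above the surface it lies on.
- block0_c (a point): Centre of block0, a pale wood block 54 mm (x) by 84 mm (y) by 14 mm (z, upright at the start), about 50 g, lying flat on the bench. There are 2 to 4 such blocks; missing ones are not given. May go in either way up or round.
- block1_c (a point): Centre of block1, a pale wood block 54 mm (x) by 84 mm (y) by 14 mm (z, upright at the start), about 50 g, lying flat on the bench. There are 2 to 4 such blocks; missing ones are not given. May go in either way up or round.
- block2_c (a point): Centre of block2, a pale wood block 54 mm (x) by 84 mm (y) by 14 mm (z, upright at the start), about 50 g, lying flat on the bench. There are 2 to 4 such blocks; missing ones are not given. May go in either way up or round.
- block3_c (a point): Centre of block3, a pale wood block 54 mm (x) by 84 mm (y) by 14 mm (z, upright at the start), about 50 g, lying flat on the bench. There are 2 to 4 such blocks; missing ones are not given. May go in either way up or round.
- whetstone: Red-brown whetstone, 50 by 100 by 24 mm, among the blocks; not to be loaded.

How it is judged:
By the outcome, as a careful person would: the job done as asked, in the order asked, and still so for the second after the job is handed in, with the robot touching nothing.
Of block0, block1, block2, block3 only 2 to 4 are there at a start; the rules pass over those that are not, and their reading is None.
At some moment in a run one of block0, block1, block2, block3 may be knocked a few centimetres aside while the robot is not near it.
Once in a run the grip may slacken for a moment while it holds something.
It also fails if it takes over 210 s, if anything falls off the work surface, if the arm or the gripper's body presses on something with over 40 N, if the wrist force passes 120 N, or if a joint passes its speed limit or range.

## Working session

There is one attempt and no reset: what is moved stays moved. The work goes in short steps, Python scripts to look and compute and a shell command to move; the robot and the scene stay as the last step left them, time stands still between calls to the robot, and variables do not carry over. Pictures are saved under pics/ and viewed, at most 14 in all, crops included, and the job is handed in when it is done.

```bash
ls; mkdir -p pics; python3 - <<'E'
from workcell import telemetry, vision
import cv2
print(telemetry.get_obs())
for n in ("scene","top"):
    c=vision.camera(n); print(n,{k:v for k,v in c.items() if k!="img"})
    cv2.imwrite(f"pics/{n}0.png",c["img"][:,:,::-1])
E
```

```text
pics
{'clock': 0.0, 'joint_pos': array([1.34503194e+00, 2.41434997e-01, 3.69525660e-03, 1.33521009e+00,
       1.87750830e-05, 1.57083764e+00]), 'joint_vel': array([-0.00051258,  0.00149708, -0.00132745, -0.00202389,  0.00210122,
        0.00019192]), 'tau': array([ 1.40642401e-04, -3.72312069e+01,  2.52411675e+01,  1.67618156e-02,
        1.86511738e-05,  2.74076442e-06]), 'eef_pos': array([0.11177444, 0.4866785 , 0.23039092]), 'tool_rot': array([ 1.12663088e-01,  9.93632663e-01, -1.06884516e-03, -1.30593964e-04]), 'ft_force': array([-0.02621262, -0.00838909,  0.25100017]), 'ft_torque': array([-0.00547458, -0.00207196, -0.00838364]), 'grasp_force': 0.0, 'grip_width': 0.08527048247780117}
scene {'fov_y': 50.5389932032366, 'cx': 263.3113289886207, 'cy': 189.4292019454929, 'pose': array([[-0.02619018, -0.75794813,  0.65178885,  1.14998824],
       [ 0.99964969, -0.02234765,  0.01418043, -0.05893614],
       [ 0.00381792,  0.65193191,  0.7582679 ,  0.81005122],
       [ 0.        ,  0.        ,  0.        ,  1.        ]])}
top {'fov_y': 54.80634885799317, 'cx': 253.7247655165753, 'cy': 192.36963808377638, 'pose': array([[ 2.90943913e-02,  9.90766082e-01, -1.32423890e-01,
         4.12079158e-01],
       [-9.99576611e-01,  2.87929277e-02, -4.19121407e-03,
        -5.52076872e-02],
       [-3.39641259e-04,  1.32489764e-01,  9.91184315e-01,
         1.10946512e+00],
       [ 0.00000000e+00,  0.00000000e+00,  0.00000000e+00,
         1.00000000e+00]])}
```

View pics/scene0.png

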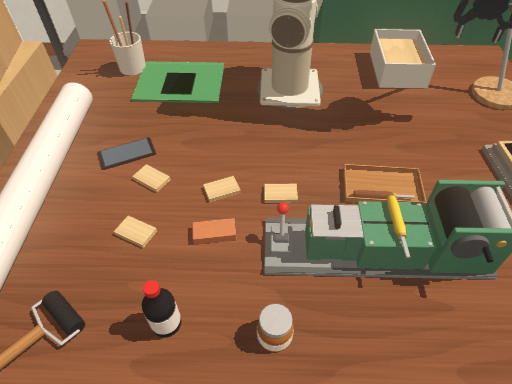

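View pics/top0.png

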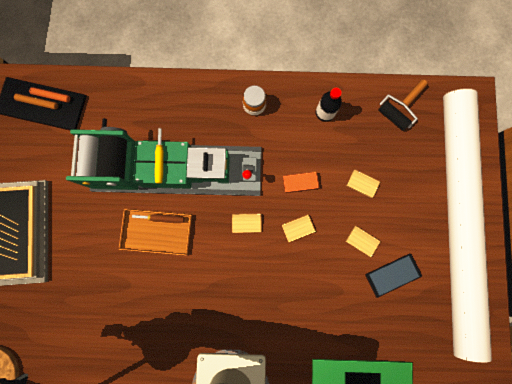

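The scene view shows the feeder at right, with its cover at (337,220), the gouge at (398,218) and the lever ball at (283,208). In the top view there are four pale blocks at (247,223), (298,229), (363,183) and (363,241). The whetstone is at (301,182), the tray at (157,232) and the yellow gouge at (158,165).

```bash
cat > lib.py <<'E'
import numpy as np, cv2
from scipy.spatial.transform import Rotation as R
from workcell import telemetry, vision
def cam(n, save=None):
    c=vision.camera(n)
    if save: cv2.imwrite(f"pics/{save}.png",c["img"][:,:,::-1])
    c["f"]=c["img"].shape[0]/2/np.tan(np.radians(c["fov_y"]/2)); c["pose"]=np.array(c["pose"])
    c["hsv"]=cv2.cvtColor(np.ascontiguousarray(c["img"]),cv2.COLOR_RGB2HSV); return c
def ray(c,uv):
    uv=np.atleast_2d(uv).astype(float)
    d=np.c_[(uv[:,0]-c["cx"])/c["f"],-(uv[:,1]-c["cy"])/c["f"],-np.ones(len(uv))]@c["pose"][:3,:3].T
    return c["pose"][:3,3],d
def plane(c,uv,z):
    o,d=ray(c,uv); return o+d*((z-o[2])/d[:,2])[:,None]
def proj(c,p):
    q=(np.atleast_2d(p)-c["pose"][:3,3])@c["pose"][:3,:3]
    return np.c_[c["cx"]+c["f"]*q[:,0]/-q[:,2], c["cy"]-c["f"]*q[:,1]/-q[:,2]]
def tri(c1,u1,c2,u2):
    A=np.zeros((3,3));b=np.zeros(3)
    L=[]
    for c,u in((c1,u1),(c2,u2)):
        o,d=ray(c,u);d=d[0]/np.linalg.norm(d[0]);P=np.eye(3)-np.outer(d,d);A+=P;b+=P@o;L.append((o,d))
    x=np.linalg.solve(A,b); gap=[np.linalg.norm((np.eye(3)-np.outer(d,d))@(x-o)) for o,d in L]
    return x,sum(gap)
def blobs(c,lo,hi,amin=30,amax=1e9,roi=None):
    m=cv2.inRange(c["hsv"],np.array(lo),np.array(hi))
    if roi: k=np.zeros_like(m);k[roi[1]:roi[3],roi[0]:roi[2]]=255;m&=k
    out=[]
    for q in cv2.findContours(m,cv2.RETR_EXTERNAL,cv2.CHAIN_APPROX_NONE)[0]:
        M=cv2.moments(q)
        if amin<=M["m00"]<=amax: out.append((np.array([M["m10"],M["m01"]])/M["m00"],M["m00"],q))
    return out
def rect(c,q,z):   # contour cast on plane z: centre, (long,short), yaw of long side (deg)
    p=plane(c,q.reshape(-1,2),z)[:,:2]
    (x,y),(w,h),a=cv2.minAreaRect((p*1000).astype(np.float32))
    if w<h: w,h,a=h,w,a+90
    return np.round([x,y,w,h,(a+90)%180-90],1)
def need(x,y,z,yaw,obs=None):
    """turn (units) then shift (units) to bring TCP to x,y,z (m), tool y axis at yaw (deg, mod 180), tool down"""
    o=obs or telemetry.get_obs(); r=R.from_quat(o["tool_rot"]); best=None
    for k in (0,180):
        t=np.radians(yaw+k); Y=np.array([np.cos(t),np.sin(t),0]);Z=np.array([0,0,-1.]);T=R.from_matrix(np.c_[np.cross(Y,Z),Y,Z])
        v=(r.inv()*T).as_rotvec()
        if best is None or np.linalg.norm(v)<np.linalg.norm(best[0]): best=(v,T)
    s=best[1].inv().apply(np.array([x,y,z])-o["eef_pos"])/0.3
    print("turn",np.round(best[0]/(2*np.pi),4),"rows>=",round(np.linalg.norm(best[0])/np.radians(7.16),1),"shift",np.round(s,4),"rows>=",round(np.linalg.norm(s)/.139,1))
E
python3 - <<'E'
from lib import *
s=cam("scene");t=cam("top")
for n,c in(("scene",s),("top",t)):
    print(n)
    for lab,lo,hi in(("pale",(15,60,150),(28,170,255)),("yellow",(20,180,120),(32,255,255)),("red",(0,200,120),(4,255,255)),("red2",(176,200,120),(180,255,255)),("whet",(5,150,150),(12,255,255)),("black",(0,0,0),(180,255,45)),("cover",(0,0,150),(180,30,255)),("green",(55,60,30),(95,255,255))):
        print(lab,[(np.round(b[0],1).tolist(),int(b[1])) for b in blobs(c,lo,hi,25)][:14])
for uv in((337,220),(152,178),(215,230),(380,178)): print(s["hsv"][uv[1],uv[0]])
for uv in((200,155),(207,160),(247,223),(158,170),(301,182),(247,174),(150,235),(145,155)): print(t["hsv"][uv[1],uv[0]])
E
```

```text
scene
pale [([135.7, 230.4], 689), ([402.9, 190.1], 63), ([280.3, 191.6], 487), ([221.5, 188.3], 569), ([401.6, 174.5], 25), ([151.5, 177.0], 507), ([505.4, 148.4], 80), ([498.1, 93.8], 463), ([487.5, 81.6], 189), ([303.7, 71.6], 379), ([401.1, 50.5], 895), ([123.9, 31.5], 48), ([20.7, 76.8], 4491)]
yellow [([393.9, 213.9], 184)]
red [([151.3, 289.1], 170)]
red2 []
whet [([491.7, 381.2], 112), ([244.4, 366.8], 440), ([257.0, 371.6], 7315), ([495.8, 342.9], 146), ([347.2, 345.0], 1479), ([7.7, 339.5], 48), ([156.9, 346.5], 1624), ([448.5, 335.0], 439), ([14.0, 332.0], 52), ([214.7, 319.4], 200), ([109.2, 313.5], 283), ([210.2, 307.4], 191), ([366.1, 296.6], 57), ([456.9, 305.0], 3318)]
black [([167.5, 333.6], 25), ([66.3, 323.1], 137), ([153.9, 309.9], 392), ([486.2, 254.0], 47), ([447.1, 221.7], 230), ([178.4, 82.7], 506), ([489.0, 10.7], 672), ([461.3, 6.7], 63)]
cover [([275.3, 319.3], 717), ([53.1, 328.5], 71), ([288.7, 262.9], 244), ([405.4, 247.0], 39), ([279.4, 246.3], 112), ([294.7, 227.0], 98), ([272.8, 227.0], 98), ([336.9, 221.4], 1102), ([497.0, 208.0], 349), ([37.0, 164.5
[... 465 characters left out ...]
), ([335.1, 92.7], 78)]
red2 []
whet [([208.2, 250.0], 44), ([231.2, 245.4], 29), ([215.8, 241.4], 27), ([300.3, 180.0], 677), ([48.1, 94.2], 199)]
black [([14.8, 380.9], 102), ([362.4, 377.9], 333), ([350.6, 337.0], 35), ([391.1, 273.5], 100), ([12.7, 199.4], 411), ([205.5, 161.6], 49), ([111.5, 156.2], 1079), ([505.7, 218.3], 684), ([394.6, 115.5], 387), ([330.1, 103.4], 262), ([41.4, 103.5], 2984)]
cover [([239.6, 185.8], 139), ([248.2, 160.9], 32), ([465.8, 222.2], 5445)]
green [([360.3, 370.6], 1818), ([145.0, 165.2], 3326)]
[10 56 68]
[ 18 104 251]
[ 11 150 228]
[ 15 151 201]
[ 17  40 225]
[135  27  19]
[ 23 148 252]
[ 28 255 255]
[ 11 216 241]
[  3 255 254]
[ 14 205 228]
[ 67 131 156]
```

```bash
python3 - <<'E'
from lib import *
s=cam("scene");t=cam("top")
P=((15,60,150),(28,175,255))
bs=[b for b in blobs(s,*P,400,800) if b[0][1]>150 and b[0][0]<320]; bt=[b for b in blobs(t,*P,400,520) if 240<b[0][0]<400]
for b in bt:
    g=plane(t,b[0],.014)[0]
    a=min(bs,key=lambda a:np.linalg.norm(plane(s,a[0],.014)[0]-g))
    print("block tri",[np.round(v*1000,1) for v in tri(t,b[0],s,a[0])],"top",rect(t,b[2],.014),"scene",rect(s,a[2],.014))
for n,c,roi in(("s",s,(255,150,512,290)),("t",t,(60,110,275,265))):
    k=c["img"][roi[1]:roi[3],roi[0]:roi[2],::-1]; cv2.imwrite(f"pics/crop_{n}.png",cv2.resize(k,None,fx=3,fy=3,interpolation=cv2.INTER_CUBIC))
E
```

```text
block tri [array([ 423.7, -375.2,    5.8]), np.float64(2.5)] top [ 424.1 -374.6   86.2   55.6   58.9] scene [ 431.3 -371.7   94.4   57.8   58.3]
block tri [array([ 456.1, -184.4,    3.7]), np.float64(1.6)] top [ 457.3 -184.1   85.4   55.8  -66.8] scene [ 464.2 -181.7   85.9   63.6  -66.6]
block tri [array([467.5, -30. ,   9.1]), np.float64(0.1)] top [467.7 -30.5  84.4  54.1 -86.1] scene [471.  -29.6  84.9  50.6 -88.3]
block tri [array([ 596.7, -377.9,    5.2]), np.float64(2.5)] top [ 595.4 -377.1   85.9   56.3   64.4] scene [ 602.  -373.4   92.9   56.7   62.7]
```

View pics/crop_s.png

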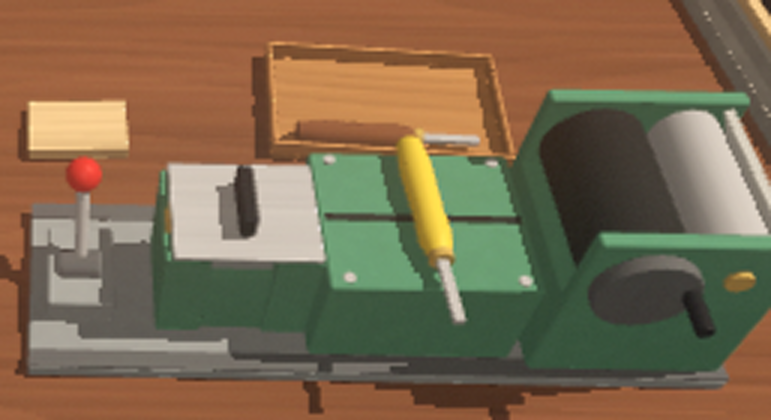

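View pics/crop_t.png

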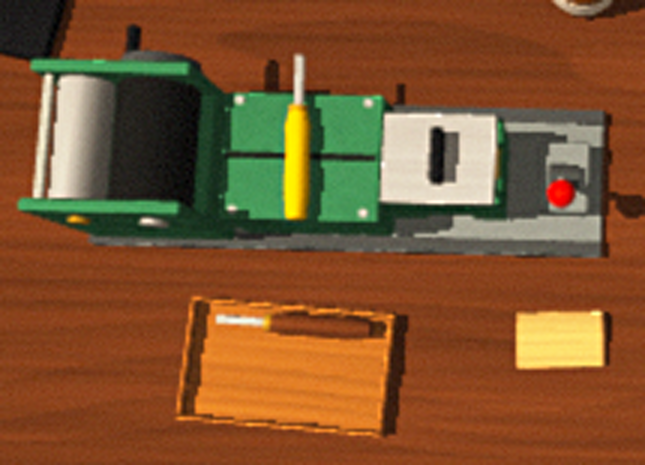

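The scene crop shows the cover with corners at crop (172,165), (310,167), (325,262) and (170,258), and four deck screws. It also shows the gouge handle from (405,138) to (442,260), the tray behind the coater, and the ball at (84,175). The top crop shows the same things: cover (385,113)-(497,205), screws, gouge (296,218)-(298,104), and tray corners (194,298), (408,314), (384,437), (178,417).

```bash
python3 - <<'E'
from lib import *
s=cam("scene");t=cam("top")
S=lambda L:np.array(L)/3.+[255,150]; T=lambda L:np.array(L)/3.+[60,110]
def show(n,a,b):
    out=np.array([np.r_[tri(t,p,s,q)[0],tri(t,p,s,q)[1]] for p,q in zip(T(b),S(a))])*1000; print(n,out.round(1).tolist(),"mean",out.mean(0).round(1)); return out
# order: far-left in world terms: (+y,-x),( -y,-x),(-y,+x),(+y,+x)
c=show("cover",[(310,167),(172,165),(170,258),(325,262)],[(381,203),(497,205),(498,115),(385,113)])
k=show("screws",[(493,163),(329,159),(349,277),(526,281)],[(232,209),(362,212),(369,102),(239,99)])
g=show("gouge butt,front,tip",[(405,138),(442,260),(461,321)],[(296,218),(298,104),(299,55)])
tr=show("tray 2 corners",[(493,56),(268,43)],[(178,417),(384,437)])
for n,q in (("cover",c),("screws",k)):
    d=(q[0]-q[1]+q[3]-q[2])[:2]; print(n,"yaw of +y",np.degrees(np.arctan2(d[1],d[0]))-90)
p=plane(t,T([(178,417),(384,437),(408,314),(194,298)]),.02)*1000; print("tray",p.round(1).tolist(),p.mean(0))
d=p[0]-p[1];print(np.degrees(np.arctan2(d[1],d[0]))-90)
b=blobs(t,(0,200,120),(4,255,255),25,60)[0][0]
m=cv2.inRange(s["hsv"],np.array((0,180,100)),np.array((5,255,255)))|cv2.inRange(s["hsv"],np.array((172,150,100)),np.array((180,255,255)));m[:,:265]=0;m[:,300:]=0;m[:190]=0;m[225:]=0
ys,xs=np.nonzero(m);print("ball",tri(t,b,s,(xs.mean(),ys.mean())),len(xs))
hb=[x for x in blobs(t,(0,0,0),(180,255,45),30,80,(190,140,220,180))]
for x in hb: print("handle px",x[0],rect(t,x[2],.131))
m=cv2.inRange(s["hsv"],np.array((0,0,0)),np.array((180,255,60)));m[:,:325]=0;m[:,350:]=0;m[:203]=0;m[232:]=0
ys,xs=np.nonzero(m);print("handle scene",xs.mean(),ys.mean(),len(xs)); print(tri(t,hb[0][0],s,(xs.mean(),ys.mean())) if hb else 0)
e=cam("top"); y=blobs(e,(20,180,120),(32,255,255),100,400)[0]; print("gouge handle rect",rect(e,y[2],.1145))
E
```

```text
cover [[582.7, 137.2, 101.7, 5.8], [583.9, 32.8, 102.0, 10.4], [667.9, 30.9, 103.7, 2.2], [667.4, 137.4, 102.4, 4.7]] mean [625.5  84.6 102.4   5.8]
screws [[573.6, 274.6, 99.9, 5.8], [573.8, 153.6, 100.8, 4.0], [678.0, 153.1, 100.4, 4.4], [677.6, 274.7, 100.0, 4.5]] mean [625.7 214.  100.3   4.7]
gouge butt,front,tip [[564.1, 209.1, 115.6, 2.2], [670.8, 215.3, 113.2, 3.7], [718.0, 218.4, 111.6, 4.9]] mean [651.  214.3 113.5   3.6]
tray 2 corners [[380.6, 341.4, 14.7, 7.9], [366.9, 140.7, 11.5, 9.1]] mean [373.7 241.1  13.1   8.5]
cover yaw of +y 0.4730366716689218
screws yaw of +y 0.14528974682389162
tray [[380.2, 335.3, 20.0], [366.9, 134.6, 20.0], [486.5, 117.4, 20.0], [496.1, 328.5, 20.0]] [432.40586973 228.95486788  20.        ]
-3.789683382382151
ball (array([ 0.5968425 , -0.02887587,  0.10687422]), np.float64(0.0005818553737449593)) 98
handle px [205.52430556 161.63541667] [623.   81.3  46.8   8.1   2.6]
handle scene 335.7142857142857 221.54761904761904 42
(array([0.62862751, 0.08542697, 0.10299852]), np.float64(0.0005805071224159102))
gouge handle rect [617.5 212.1 103.8  19.3   3.5]
```

```bash
python3 - <<'E'
from lib import *
need(.620,.2122,.2304,93.5)
E
```

```text
turn [-0.     -0.     -0.0457] rows>= 2.3 shift [-1.6344 -1.0185  0.0028] rows>= 13.9
```

```bash
python3 -m inch '[[[0,0,-0.0152],[0,0,0],-1],[[0,0,-0.0152],[0,0,0],-1],[[0,0,-0.0153],[0,0,0],-1],[[0,0,0],[-0.1,-0.0625,0],-1],[[0,0,0],[-0.1,-0.0625,0],-1],[[0,0,0],[-0.1,-0.0625,0],-1],[[0,0,0],[-0.1,-0.0625,0],-1],[[0,0,0],[-0.1,-0.0625,0],-1],[[0,0,0],[-0.1,-0.0625,0],-1]]'
python3 -m inch '[[[0,0,0],[-0.1,-0.0625,0],-1],[[0,0,0],[-0.1,-0.0625,0],-1],[[0,0,0],[-0.1,-0.0625,0],-1],[[0,0,0],[-0.1,-0.0625,0],-1],[[0,0,0],[-0.1,-0.0625,0],-1],[[0,0,0],[-0.1,-0.0625,0],-1],[[0,0,0],[-0.1,-0.0625,0],-1],[[0,0,0],[-0.1,-0.0625,0],-1],[[0,0,0],[0,0,0],-1],[[0,0,0],[0,0,0],-1]]'
python3 - <<'E'
from lib import *
need(.620,.2122,.105,93.5)
E
```

```text
clock: 1.2
eef_pos: [0.2998, 0.3851, 0.2315]
tool_rot: [-0.031, 1.0, 0.0, 0.0]
ft_force: [0.1, 1.1, -0.4]
grip_width: 0.0853
grasp_force: 0.0
clock: 2.03
eef_pos: [0.5485, 0.2497, 0.2303]
tool_rot: [-0.029, 1.0, -0.0, -0.001]
ft_force: [-0.2, 0.1, 0.5]
grip_width: 0.0853
grasp_force: 0.0
turn [-0.     -0.0002 -0.0005] rows>= 0.0 shift [-0.2304 -0.1392  0.4178] rows>= 3.6
```

```bash
python3 -m inch '[[[0,0,0],[-0.077,-0.0464,0],-1],[[0,0,0],[-0.077,-0.0464,0],-1],[[0,0,0],[-0.077,-0.0464,0],-1],[[0,0,0],[0,0,0],-1],[[0,0,0],[0,0,0.1],-1],[[0,0,0],[0,0,0.1],-1],[[0,0,0],[0,0,0.1],-1],[[0,0,0],[0,0,0.04],-1],[[0,0,0],[0,0,0],-1],[[0,0,0],[0,0,0],-1]]'
python3 - <<'E'
from lib import *
need(.620,.2122,.105,93.5)
cs=cam("scene"); k=cs["img"][110:290,290:490,::-1]; cv2.imwrite("pics/g1.png",cv2.resize(k,None,fx=3,fy=3,interpolation=cv2.INTER_CUBIC))
E
```

```text
clock: 2.87
eef_pos: [0.6174, 0.2145, 0.129]
tool_rot: [-0.031, 1.0, -0.0, -0.001]
ft_force: [0.3, -0.2, 0.6]
grip_width: 0.0852
grasp_force: 0.0
turn [-0.     -0.0003  0.0003] rows>= 0.0 shift [-0.0081 -0.0083  0.08  ] rows>= 0.6
```

View pics/g1.png

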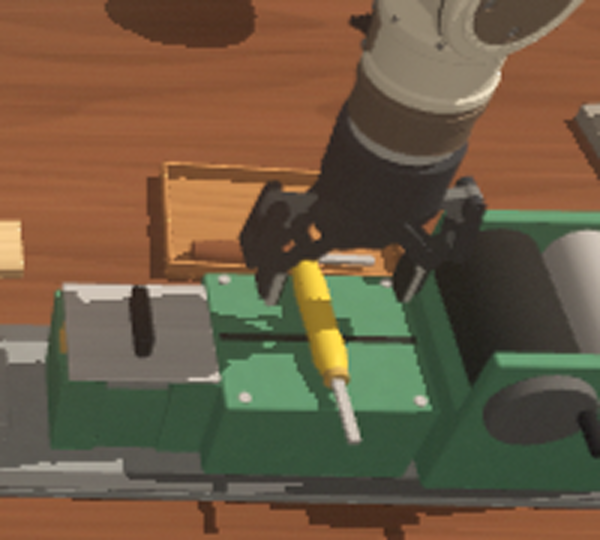

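The fingers straddle the handle in line with it, at crop (270,300) and (405,295). Next I descend and close.

```bash
python3 -m inch '[[[0,0,0],[-0.008,-0.008,0.04],-1],[[0,0,0],[0,0,0.04],-1],[[0,0,0],[0,0,0],-1],[[0,0,0],[0,0,0],-1],[[0,0,0],[0,0,0],1],[[0,0,0],[0,0,0],1],[[0,0,0],[0,0,0],1],[[0,0,0],[0,0,0],1],[[0,0,0],[0,0,0],1],[[0,0,0],[0,0,0],1]]'
python3 -m inch '[[[0,0,0],[0,0,0],1],[[0,0,0],[0,0,0],1],[[0,0,0],[0,0,0],1],[[0,0,0],[0,0,0],1],[[0,0,0],[0,0,0],1]]'
```

```text
clock: 3.75
eef_pos: [0.622, 0.2116, 0.1062]
tool_rot: [-0.031, 1.0, 0.0, 0.001]
ft_force: [-0.3, 0.3, -0.4]
grip_width: 0.0217
grasp_force: 59.5
clock: 4.17
eef_pos: [0.6219, 0.2115, 0.1059]
tool_rot: [-0.031, 1.0, 0.0, 0.001]
ft_force: [-0.1, 0.6, 5.4]
grip_width: 0.022
grasp_force: 60.2
```

```bash
python3 -m inch '[[[0,0,0],[0,0,-0.05],1],[[0,0,0],[0,0,-0.1],1],[[0,0,0],[0,0,-0.1],1],[[0,0,0],[0,0,-0.1],1],[[0,0,0],[0,0,-0.08],1],[[0,0,-0.019],[0,0,0],1],[[0,0,-0.019],[0,0,0],1],[[0,0,-0.019],[0,0,0],1],[[0,0,-0.019],[0,0,0],1],[[0,0,-0.019],[0,0,0],1]]'
python3 -m inch '[[[0,0,-0.019],[0,0,0],1],[[0,0,-0.019],[0,0,0],1],[[0,0,-0.019],[0,0,0],1],[[0,0,-0.019],[0,0,0],1],[[0,0,-0.019],[0,0,0],1],[[0,0,-0.019],[0,0,0],1],[[0,0,-0.019],[0,0,0],1],[[0,0,0],[0,0,0],1]]'
python3 - <<'E'
from lib import *
need(.418,.210,.12,175.5)
t=cam("top"); y=blobs(t,(20,180,120),(32,255,255),100,600); print([(rect(t,b[2],.245),b[1]) for b in y])
m=cv2.inRange(t["hsv"],np.array((12,150,150)),np.array((18,230,255)));m[:200]=0;m[265:]=0;m[:,:110]=0;m[:,205:]=0
m=cv2.morphologyEx(m,cv2.MORPH_OPEN,np.ones((3,3)))
q=max(cv2.findContours(m,cv2.RETR_EXTERNAL,cv2.CHAIN_APPROX_NONE)[0],key=cv2.contourArea); print("tray",rect(t,q,.012),cv2.contourArea(q))
E
```

```text
clock: 5.0
eef_pos: [0.6209, 0.2111, 0.2329]
tool_rot: [-0.326, 0.945, -0.0, -0.001]
ft_force: [0.0, 1.6, -0.1]
grip_width: 0.022
grasp_force: 59.6
clock: 5.67
eef_pos: [0.6209, 0.2112, 0.2329]
tool_rot: [-0.68, 0.733, 0.001, -0.001]
ft_force: [-1.2, 0.3, -0.2]
grip_width: 0.0218
grasp_force: 59.6
turn [ 0.0004 -0.0002  0.0006] rows>= 0.0 shift [0.057  0.674  0.3763] rows>= 5.6
[(array([618. , 187.2,  58.1,  19.6, -88.3]), 141.0)]
tray [422.1 208.5 138.7  88.6  86.3] 1161.0
```

```bash
python3 -m inch '[[[0,0,0],[0.0095,0.112,0],1],[[0,0,0],[0.0095,0.112,0],1],[[0,0,0],[0.0095,0.112,0],1],[[0,0,0],[0.0095,0.112,0],1],[[0,0,0],[0.0095,0.112,0],1],[[0,0,0],[0.0095,0.112,0],1],[[0,0,0],[0,0,0],1],[[0,0,0],[0,0,0.12],1],[[0,0,0],[0,0,0.12],1],[[0,0,0],[0,0,0.12],1]]'
python3 -m inch '[[[0,0,0],[0,0,0.1],1],[[0,0,0],[0,0,0],1],[[0,0,0],[0,0,0],1]]'
python3 - <<'E'
from lib import *
need(.418,.210,.009,175.5)
for n,r in(("scene",(300,110,480,230)),("top",(90,190,270,310))):
    c=cam(n); k=c["img"][r[1]:r[3],r[0]:r[2],::-1]; cv2.imwrite(f"pics/g2{n}.png",cv2.resize(k,None,fx=3,fy=3,interpolation=cv2.INTER_CUBIC))
a,b=cv2.imread("pics/g2scene.png"),cv2.imread("pics/g2top.png"); cv2.imwrite("pics/g2.png",cv2.resize(np.vstack([a,b]),None,fx=.8,fy=.8,interpolation=cv2.INTER_AREA))
E
```

```text
clock: 6.55
eef_pos: [0.4199, 0.2102, 0.126]
tool_rot: [-0.678, 0.735, -0.001, 0.002]
ft_force: [0.7, 0.2, -1.5]
grip_width: 0.022
grasp_force: 59.6
clock: 6.8
eef_pos: [0.418, 0.2091, 0.0952]
tool_rot: [-0.679, 0.734, 0.001, -0.002]
ft_force: [-0.3, 0.2, 0.3]
grip_width: 0.0217
grasp_force: 59.6
turn [ 0.0006 -0.0004 -0.    ] rows>= 0.0 shift [-3.200e-03  1.000e-04  2.872e-01] rows>= 2.1
```

View pics/g2.png

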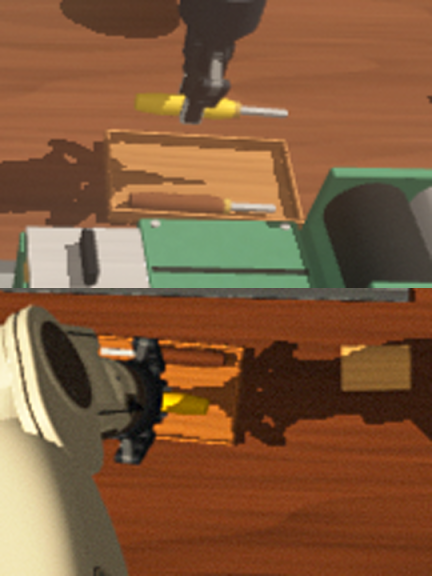

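The gouge hangs over the tray parallel to its long side. The handle butt in the top half is at crop (208,405), well inside the wall. I lower it now.

```bash
python3 -m inch '[[[0,0,0],[0,0,0.09],1],[[0,0,0],[0,0,0.09],1],[[0,0,0],[0,0,0.06],1],[[0,0,0],[0,0,0.03],1],[[0,0,0],[0,0,0.01],1],[[0,0,0],[0,0,0],1],[[0,0,0],[0,0,0],1],[[0,0,0],[0,0,0],1]]'
```

```text
clock: 7.57
eef_pos: [0.4207, 0.2105, 0.0139]
tool_rot: [-0.679, 0.734, -0.0, 0.002]
ft_force: [-0.4, 1.1, -1.4]
grip_width: 0.0222
grasp_force: 59.6
```

```bash
python3 -m inch '[[[0,0,0],[0,0,0.01],1],[[0,0,0],[0,0,0.01],1],[[0,0,0],[0,0,0],1],[[0,0,0],[0,0,0],1]]'
```

```text
clock: 7.9
eef_pos: [0.4202, 0.2103, 0.0069]
tool_rot: [-0.679, 0.734, -0.0, 0.001]
ft_force: [0.8, 0.7, 3.0]
grip_width: 0.0215
grasp_force: 59.9
```

```bash
python3 -m inch '[[[0,0,0],[0,0,0],0.05],[[0,0,0],[0,0,0],0.05],[[0,0,0],[0,0,0],0.05],[[0,0,0],[0,0,0],0.05],[[0,0,0],[0,0,0],0.05],[[0,0,0],[0,0,-0.03],0.05],[[0,0,0],[0,0,-0.1],0.05],[[0,0,0],[0,0,-0.12],0],[[0,0,0],[0,0,-0.12],-1],[[0,0,0],[0,0,-0.12],-1]]'
python3 -m inch '[[[0,0,0],[0,0,-0.12],-1],[[0,0,0],[0,0,-0.12],-1],[[0,0,0],[0,0,0],-1]]'
python3 - <<'E'
from lib import *
need(.6257,.0845,.20,0.3)
E
```

```text
clock: 8.73
eef_pos: [0.4186, 0.2095, 0.1554]
tool_rot: [-0.679, 0.734, 0.0, -0.0]
ft_force: [0.0, 0.9, -0.4]
grip_width: 0.0655
grasp_force: 0.0
clock: 8.98
eef_pos: [0.4227, 0.2116, 0.2336]
tool_rot: [-0.679, 0.734, -0.002, 0.007]
ft_force: [2.2, 1.0, -0.2]
grip_width: 0.0854
grasp_force: 0.0
turn [-0.002   0.0011 -0.0131] rows>= 0.7 shift [ 0.4271 -0.6744  0.1121] rows>= 5.8
```

```bash
python3 -m inch '[[[0,0,-0.0131],[0,0,0],-1],[[0,0,0],[0.0712,-0.1124,0],-1],[[0,0,0],[0.0712,-0.1124,0],-1],[[0,0,0],[0.0712,-0.1124,0],-1],[[0,0,0],[0.0712,-0.1124,0],-1],[[0,0,0],[0.0712,-0.1124,0],-1],[[0,0,0],[0.0712,-0.1124,0],-1],[[0,0,0],[0,0,0.05],-1],[[0,0,0],[0,0,0.05],-1],[[0,0,0],[0,0,0],-1]]'
python3 -m inch '[[[0,0,0],[0,0,0],-1],[[0,0,0],[0,0,0],-1]]'
python3 - <<'E'
from lib import *
need(.6257,.0845,.118,0.3)
c=cam("scene"); k=c["img"][110:290,250:450,::-1]; cv2.imwrite("pics/c1.png",cv2.resize(k,None,fx=3,fy=3,interpolation=cv2.INTER_CUBIC))
E
```

```text
clock: 9.82
eef_pos: [0.6207, 0.0816, 0.1915]
tool_rot: [0.708, -0.706, -0.002, 0.003]
ft_force: [-0.2, -0.0, -0.7]
grip_width: 0.0853
grasp_force: 0.0
clock: 9.98
eef_pos: [0.6221, 0.083, 0.1963]
tool_rot: [0.709, -0.705, 0.0, -0.0]
ft_force: [-0.2, 0.4, 0.6]
grip_width: 0.0851
grasp_force: 0.0
turn [-0.0001  0.      0.0001] rows>= 0.0 shift [-0.0048 -0.0121  0.261 ] rows>= 1.9
```

View pics/c1.png

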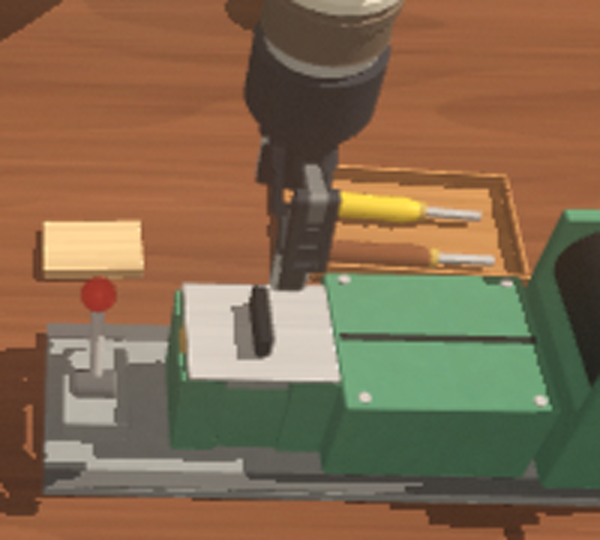

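The gouge lies in the tray beside the dark one. The near fingertip is at crop (290,285) and the cover handle is at crop (261,320). I'll check both against projections.

```bash
python3 - <<'E'
from lib import *
c=cam("scene")
for p in([.622+.05,.083,.209],[.622+.043,.083,.209],[.6257,.0845,.131],[.6007,.0845,.131],[.6507,.0845,.131]): print(p,((proj(c,p)[0]-[250,110])*3+1).round(1))
t=cam("top"); print(proj(t,[.6257,.0845,.131]))
E
```

```text
[0.672, 0.083, 0.209] [283.5 291.5]
[0.665, 0.083, 0.209] [282.3 282.7]
[0.6257, 0.0845, 0.131] [261.6 308.6]
[0.6007, 0.0845, 0.131] [258.4 280.7]
[0.6507, 0.0845, 0.131] [264.9 337.5]
[[204.36657832 160.46533923]]
```

```bash
python3 -m inch '[[[0,0,0],[0,-0.012,0.1],-1],[[0,0,0],[0,0,0.1],-1],[[0,0,0],[0,0,0.05],-1],[[0,0,0],[0,0,0.012],-1],[[0,0,0],[0,0,0],-1],[[0,0,0],[0,0,0],-1]]'
python3 -m inch '[[[0,0,0],[0,0,0],-0.1],[[0,0,0],[0,0,0],1],[[0,0,0],[0,0,0],1],[[0,0,0],[0,0,0],1],[[0,0,0],[0,0,0],1],[[0,0,0],[0,0,0],1],[[0,0,0],[0,0,0],1],[[0,0,0],[0,0,0],1],[[0,0,0],[0,0,0],1]]'
```

```text
clock: 10.63
eef_pos: [0.6267, 0.0831, 0.1184]
tool_rot: [0.709, -0.705, 0.001, -0.001]
ft_force: [-0.6, -0.6, 0.8]
grip_width: 0.0855
grasp_force: 0.0
clock: 11.38
eef_pos: [0.6272, 0.0829, 0.1188]
tool_rot: [0.709, -0.705, 0.001, -0.002]
ft_force: [-0.3, 0.3, 5.6]
grip_width: 0.0479
grasp_force: 61.5
```

```bash
python3 -m inch '[[[0,0,0],[0,0,0],-1],[[0,0,0],[0,0,0],-1],[[0,0,0],[0,0,0],-1],[[0,0,0],[0,0,-0.06],-1],[[0,0,0],[0,0,-0.06],-1],[[0,0,0.019],[0,0,0],-1],[[0,0,0.019],[0,0,0],-1],[[0,0,0.019],[0,0,0],-1],[[0,0,0.019],[0,0,0],-1],[[0,0,0.019],[0,0,0],-1]]'
python3 -m inch '[[[0,0,0.019],[0,0,0],-1],[[0,0,0.019],[0,0,0],-1],[[0,0,0.019],[0,0,0],-1],[[0,0,0.019],[0,0,0],-1],[[0,0,0.019],[0,0,0],-1],[[0,0,0.019],[0,0,0],-1],[[0,0,0.019],[0,0,0],-1],[[0,0,0.019],[0,0,0],-1],[[0,0,0],[0,0,0],-1],[[0,0,0],[0,0,0],-1]]'
python3 - <<'E'
from lib import *
need(.627,.083,.117,90.3)
E
```

```text
clock: 12.22
eef_pos: [0.6255, 0.0828, 0.1524]
tool_rot: [-0.468, 0.884, 0.0, -0.0]
ft_force: [0.0, 0.2, 0.5]
grip_width: 0.0854
grasp_force: 0.0
clock: 13.05
eef_pos: [0.6256, 0.0827, 0.1524]
tool_rot: [-0.014, 1.0, -0.0, -0.0]
ft_force: [-0.2, -0.9, 0.5]
grip_width: 0.0855
grasp_force: 0.0
turn [-0.     -0.0001  0.0035] rows>= 0.2 shift [-0.0047  0.0008  0.1179] rows>= 0.8
```

```bash
python3 -m inch '[[[0,0,0.0035],[0,0,0.06],-1],[[0,0,0],[0,0,0.055],-1],[[0,0,0],[0,0,0],-1],[[0,0,0],[0,0,0],-1],[[0,0,0],[0,0,0],1],[[0,0,0],[0,0,0],1],[[0,0,0],[0,0,0],1],[[0,0,0],[0,0,0],1],[[0,0,0],[0,0,0],1],[[0,0,0],[0,0,0],1]]'
python3 -m inch '[[[0,0,0],[0,0,0],1],[[0,0,0],[0,0,0],1],[[0,0,0],[0,0,0],1],[[0,0,0],[0,0,0],1]]'
python3 -m inch '[[[0,0,0],[0,-0.005,0],1],[[0,0,0],[0,0,0],1],[[0,0,0],[0,0,0],1],[[0,0,0],[0,0,0],1]]'
python3 -m inch '[[[0,0,0],[0,-0.005,0],1],[[0,0,0],[0,0,0],1],[[0,0,0],[0,0,0],1],[[0,0,0],[0,0,0],1]]'
```

```text
clock: 13.88
eef_pos: [0.626, 0.0829, 0.1186]
tool_rot: [-0.001, 1.0, 0.0, 0.0]
ft_force: [0.0, -0.1, 1.5]
grip_width: 0.0125
grasp_force: 0.8
clock: 14.22
eef_pos: [0.626, 0.0829, 0.1188]
tool_rot: [-0.001, 1.0, 0.0, 0.0]
ft_force: [-1.0, 0.2, 4.1]
grip_width: 0.01
grasp_force: 60.2
clock: 14.55
eef_pos: [0.626, 0.082, 0.1188]
tool_rot: [-0.001, 1.0, 0.001, 0.0]
ft_force: [-0.2, 2.6, 5.9]
grip_width: 0.0103
grasp_force: 60.4
clock: 14.88
eef_pos: [0.626, 0.082, 0.1188]
tool_rot: [-0.002, 1.0, 0.002, 0.0]
ft_force: [-1.8, 5.4, 5.4]
grip_width: 0.0103
grasp_force: 60.3
```

```bash
python3 -m inch '[[[0,0,0],[0,0.03,0],1],[[0,0,0],[0,0.06,0],1],[[0,0,0],[0,0.06,0],1],[[0,0,0],[0,0.06,0],1],[[0,0,0],[0,0.06,0],1],[[0,0,0],[0,0.04,0],1],[[0,0,0],[0,0.02,0],1],[[0,0,0],[0,0.02,0],1],[[0,0,0],[0,0,0],1],[[0,0,0],[0,0,0],1]]'
python3 -m inch '[[[0,0,0],[0,0.008,0],1],[[0,0,0],[0,0,0],1],[[0,0,0],[0,0,0],1],[[0,0,0],[0,0,0],1]]'
```

```text
clock: 15.72
eef_pos: [0.6256, 0.1857, 0.1188]
tool_rot: [-0.002, 1.0, 0.0, 0.0]
ft_force: [-2.0, 0.6, 5.0]
grip_width: 0.01
grasp_force: 60.4
clock: 16.05
eef_pos: [0.6257, 0.1861, 0.1188]
tool_rot: [-0.001, 1.0, -0.001, 0.0]
ft_force: [-1.2, -2.9, 5.8]
grip_width: 0.01
grasp_force: 60.5
```

```bash
python3 -m inch '[[[0,0,0],[0,0,0],-1],[[0,0,0],[0,0,0],-1],[[0,0,0],[0,0,0],-1],[[0,0,0],[0,0,0],-1],[[0,0,0],[0,0,-0.08],-1],[[0,0,0],[0,0,-0.12],-1],[[0,0,0],[0.13,0,0],-1],[[0,0,0],[0.13,0,0],-1],[[0,0,0],[0.13,0,0],-1],[[0,0,0],[0.13,0,0],-1]]'
cat > see.py <<'E'
from lib import *
def blocks():
    t=cam("top"); P=((15,60,150),(28,180,255)); out=[]
    for b in blobs(t,*P,380,560,(215,130,420,300)): out.append(rect(t,b[2],.014))
    return t,out
if __name__=="__main__":
    for r in blocks()[1]: print(r)
E
python3 - <<'E'
from see import *
t,b=blocks()
for r in b: print(r)
s=cam("scene")
k=t["img"][130:230,110:280,::-1]; k2=s["img"][170:270,260:430,::-1]
cv2.imwrite("pics/w1.png",cv2.resize(np.vstack([k,k2]),None,fx=3,fy=3,interpolation=cv2.INTER_CUBIC))
need(.4677,-.0305,.25,3.9)
E
```

```text
clock: 16.88
eef_pos: [0.4681, 0.1867, 0.178]
tool_rot: [-0.001, 1.0, 0.0, 0.0]
ft_force: [0.2, 0.3, 0.9]
grip_width: 0.0852
grasp_force: 0.0
[ 423.8 -374.5   86.1   56.3   59.1]
[ 595.5 -377.    86.3   56.4   64.4]
turn [-0.0016 -0.0009  0.2399] rows>= 12.1 shift [-0.7186 -0.0269 -0.246 ] rows>= 5.5
```

View pics/w1.png

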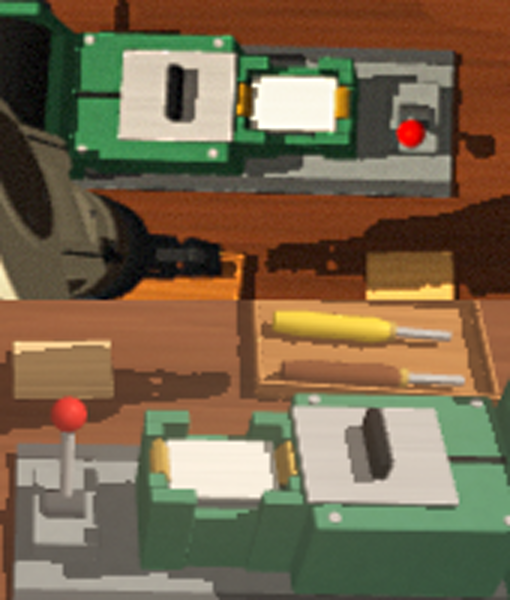

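The well is open. The white follower is at crop (295,104), between the brass catches at (243,100) and (342,103), and the yellow gouge lies in the tray. The near block is in the arm's shadow, so I keep its earlier measurement.

```bash
python3 -m inch '[[[0,0,0.0185],[0,0,-0.08],-1],[[0,0,0.0185],[0,0,-0.08],-1],[[0,0,0.0185],[0,0,-0.08],-1],[[0,0,0.0185],[0,0,0],-1],[[0,0,0.0185],[0,0,0],-1],[[0,0,0.0185],[0,0,0],-1],[[0,0,0.0185],[0,0,0],-1],[[0,0,0.0185],[0,0,0],-1],[[0,0,0.0185],[0,0,0],-1],[[0,0,0.0185],[0,0,0],-1]]'
python3 -m inch '[[[0,0,0.0185],[0,0,0],-1],[[0,0,0.0185],[0,0,0],-1],[[0,0,0.0185],[0,0,0],-1],[[0,0,0],[-0.12,-0.0045,0],-1],[[0,0,0],[-0.12,-0.0045,0],-1],[[0,0,0],[-0.12,-0.0045,0],-1],[[0,0,0],[-0.12,-0.0045,0],-1],[[0,0,0],[-0.12,-0.0045,0],-1],[[0,0,0],[-0.12,-0.0045,0],-1],[[0,0,0],[0,0,0],-1]]'
python3 - <<'E'
from lib import *
for n,roi in(("top",(185,140,228,180)),("scene",(300,205,370,245))):
    c=cam(n)
    for b in blobs(c,(0,0,200),(180,40,255),100,3000,roi): print(n,b[0],b[1],rect(c,b[2],.087),"ctr",plane(c,b[0],.087).round(4))
need(.4677,-.0305,.03,3.9)
E
```

```text
clock: 17.82
eef_pos: [0.47, 0.1869, 0.2501]
tool_rot: [0.55, 0.835, 0.0, 0.0]
ft_force: [0.2, -0.1, -0.5]
grip_width: 0.0855
grasp_force: 0.0
clock: 18.65
eef_pos: [0.4752, -0.0348, 0.2502]
tool_rot: [0.688, 0.726, -0.001, 0.001]
ft_force: [0.6, -0.0, -0.5]
grip_width: 0.0854
grasp_force: 0.0
scene [333.25222734 225.66728111] 542.5 [628.6  82.2  73.   48.  -88.4] ctr [[0.6281 0.0826 0.087 ]]
scene [364.68130406 219.41250832] 250.5 [611.3 150.2  85.1  24.6  -8.1] ctr [[0.6091 0.1535 0.087 ]]
turn [ 0.     -0.     -0.0015] rows>= 0.1 shift [ 0.0023 -0.0248  0.7339] rows>= 5.3
```

```bash
python3 -m inch '[[[0,0,-0.0015],[0.002,-0.025,0],-1],[[0,0,0],[0,0,0.12],-1],[[0,0,0],[0,0,0.12],-1],[[0,0,0],[0,0,0.12],-1],[[0,0,0],[0,0,0.12],-1],[[0,0,0],[0,0,0.12],-1],[[0,0,0],[0,0,0.12],-1],[[0,0,0],[0,0,0.05],-1],[[0,0,0],[0,0,0.03],-1],[[0,0,0],[0,0,0],-1]]'
python3 -m inch '[[[0,0,0],[0,0,0],-1],[[0,0,0],[0,0,0],-1],[[0,0,0],[0,0,0],-1]]'
python3 - <<'E'
from lib import *
need(.4677,-.0305,.004,3.9)
E
```

```text
clock: 19.58
eef_pos: [0.4655, -0.0277, 0.0085]
tool_rot: [0.68, 0.733, -0.001, -0.002]
ft_force: [0.4, 0.1, -0.0]
grip_width: 0.0853
grasp_force: 0.0
clock: 19.83
eef_pos: [0.469, -0.029, 0.0119]
tool_rot: [0.681, 0.732, 0.001, 0.001]
ft_force: [0.0, -1.0, 0.8]
grip_width: 0.0858
grasp_force: 0.0
turn [0.0006 0.0001 0.0006] rows>= 0.0 shift [-0.0048 -0.0047  0.0262] rows>= 0.2
```

```bash
python3 -m inch '[[[0,0,0],[-0.004,-0.004,0.033],-1],[[0,0,0],[0,0,0],-1],[[0,0,0],[0,0,0],1],[[0,0,0],[0,0,0],1],[[0,0,0],[0,0,0],1],[[0,0,0],[0,0,0],1],[[0,0,0],[0,0,0],1],[[0,0,0],[0,0,0],1],[[0,0,0],[0,0,0],1],[[0,0,0],[0,0,0],1]]'
python3 -m inch '[[[0,0,0],[0,0,-0.04],1],[[0,0,0],[0,0,-0.1],1],[[0,0,0],[0,0,-0.12],1],[[0,0,0],[0,0,-0.12],1],[[0,0,0],[0,0,-0.12],1],[[0,0,0],[0,0,-0.05],1],[[0,0,0],[0,0,0],1],[[0,0,0],[0,0,0],1]]'
python3 - <<'E'
from lib import *
need(.6265,.082,.17,0.3)
E
```

```text
clock: 20.67
eef_pos: [0.4672, -0.0305, 0.0015]
tool_rot: [0.681, 0.732, 0.001, 0.001]
ft_force: [-0.4, 0.3, 4.7]
grip_width: 0.0522
grasp_force: 62.9
clock: 21.33
eef_pos: [0.467, -0.0305, 0.1665]
tool_rot: [0.681, 0.732, 0.001, 0.001]
ft_force: [0.2, 0.2, -0.9]
grip_width: 0.0523
grasp_force: 63.1
turn [0.0005 0.0001 0.0105] rows>= 0.5 shift [ 0.3721  0.5338 -0.0118] rows>= 4.7
```

```bash
python3 -m inch '[[[0,0,0.0105],[0,0,0],1],[[0,0,0],[0.0745,0.107,0],1],[[0,0,0],[0.0745,0.107,0],1],[[0,0,0],[0.0745,0.107,0],1],[[0,0,0],[0.0745,0.107,0],1],[[0,0,0],[0.0745,0.107,0],1],[[0,0,0],[0,0,0.07],1],[[0,0,0],[0,0,0.07],1],[[0,0,0],[0,0,0],1],[[0,0,0],[0,0,0],1]]'
python3 -m inch '[[[0,0,0],[0,0,0],1],[[0,0,0],[0,0,0],1],[[0,0,0],[0,0,0],1]]'
python3 - <<'E'
from lib import *
need(.6265,.082,.125,0.3)
c=cam("scene"); k=c["img"][160:260,270:420,::-1]; cv2.imwrite("pics/b1.png",cv2.resize(k,None,fx=5,fy=5,interpolation=cv2.INTER_CUBIC))
for b in blobs(c,(12,40,120),(28,180,255),60,2000,(280,170,400,250)): print(b[0],b[1],rect(c,b[2],.131),cv2.boundingRect(b[2]))
E
```

```text
clock: 22.17
eef_pos: [0.6234, 0.0819, 0.1196]
tool_rot: [0.705, 0.709, -0.003, -0.002]
ft_force: [-0.3, -0.2, -0.2]
grip_width: 0.0521
grasp_force: 63.0
clock: 22.42
eef_pos: [0.6267, 0.0819, 0.1249]
tool_rot: [0.705, 0.709, 0.001, 0.001]
ft_force: [0.5, -0.3, -0.4]
grip_width: 0.0522
grasp_force: 63.0
turn [ 0.0004 -0.0001 -0.0001] rows>= 0.0 shift [ 0.0003 -0.0008 -0.0002] rows>= 0.0
[325.1412516  218.09527458] 652.5 [641.3  57.1  93.9  63.4   6.9] (310, 200, 33, 37)
[375.8397184  189.48526523] 1018.0 [584.5 172.  207.8  96.6 -19.9] (343, 170, 57, 62)
```

View pics/b1.png

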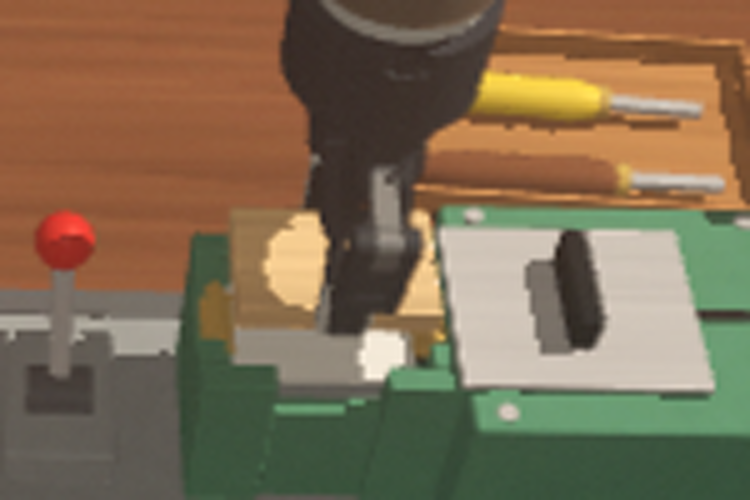

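The block hangs over the well. Its front top edge runs from crop (232,318) to (444,318), just left of the cover, and it is square with the well.

```bash
python3 - <<'E'
from lib import *
c=cam("scene")
p=plane(c,[((232-2)/5+270,160+(318-2)/5),((444-2)/5+270,160+(318-2)/5),((231-2)/5+270,160+(209-2)/5)],.1375);print(p.round(4),p[:2].mean(0))
q=plane(c,[((198)/5+270,160+(310)/5),((443-2)/5+270,160+(340-2)/5)],.1);print(q.round(4))
E
```

```text
[[0.6594 0.0381 0.1375]
 [0.6569 0.1245 0.1375]
 [0.6022 0.041  0.1375]] [0.65813697 0.08132813 0.1375    ]
[[0.6292 0.0299 0.1   ]
 [0.641  0.1329 0.1   ]]
```

```bash
python3 -m inch '[[[0,0,0],[0.003,0,0.02],1],[[0,0,0],[0,0,0.02],1],[[0,0,0],[0,0,0.02],1],[[0,0,0],[0,0,0.02],1],[[0,0,0],[0,0,0.005],1],[[0,0,0],[0,0,0],1],[[0,0,0],[0,0,0],1],[[0,0,0],[0,0,0],1]]'
```

```text
clock: 23.18
eef_pos: [0.6259, 0.0831, 0.0976]
tool_rot: [0.705, 0.709, -0.0, -0.0]
ft_force: [-0.6, -0.6, -0.0]
grip_width: 0.0521
grasp_force: 63.1
```

```bash
python3 -m inch '[[[0,0,0],[0,0,0.008],1],[[0,0,0],[0,0,0],1],[[0,0,0],[0,0,0],1]]'
python3 -m inch '[[[0,0,0],[0,0,0.008],1],[[0,0,0],[0,0,0],1],[[0,0,0],[0,0,0],1]]'
```

```text
clock: 23.43
eef_pos: [0.6266, 0.0831, 0.0959]
tool_rot: [0.705, 0.709, 0.001, 0.0]
ft_force: [0.1, -0.3, 0.9]
grip_width: 0.0523
grasp_force: 63.3
clock: 23.68
eef_pos: [0.6269, 0.0831, 0.0935]
tool_rot: [0.705, 0.709, 0.001, 0.001]
ft_force: [0.5, -0.7, 3.4]
grip_width: 0.0527
grasp_force: 63.5
```

```bash
python3 -m inch '[[[0,0,0],[0,0,0],-0.6],[[0,0,0],[0,0,0],-0.6],[[0,0,0],[0,0,0],-0.6],[[0,0,0],[0,0,0],-0.6],[[0,0,0],[0,0,-0.05],-0.6],[[0,0,0],[0,0,-0.08],-0.6],[[0,0,0],[0,0,0],1],[[0,0,0],[0,0,0],1],[[0,0,0],[0,0,0],1],[[0,0,0],[0,0,0],1]]'
python3 -m inch '[[[0,0,0],[0,0,0],1],[[0,0,0],[0,0,0],1],[[0,0,0],[0,0,0],1],[[0,0,0],[0,0,0],1],[[0,0,0],[0,0,0],1],[[0,0,0],[0,0,0],1]]'
python3 - <<'E'
from lib import *
need(.6265,.082,.112,0.3)
c=cam("scene"); k=c["img"][160:260,270:420,::-1]; cv2.imwrite("pics/b2.png",cv2.resize(k,None,fx=4,fy=4,interpolation=cv2.INTER_CUBIC))
E
```

```text
clock: 24.52
eef_pos: [0.6253, 0.083, 0.1307]
tool_rot: [0.705, 0.709, -0.001, -0.001]
ft_force: [-0.6, -0.3, 0.3]
grip_width: 0.0203
grasp_force: 0.0
clock: 25.02
eef_pos: [0.6261, 0.0831, 0.1319]
tool_rot: [0.705, 0.709, -0.0, -0.0]
ft_force: [0.7, 0.3, -0.0]
grip_width: -0.0
grasp_force: 0.0
turn [-0.  0.  0.] rows>= 0.0 shift [-0.0036  0.0013  0.0664] rows>= 0.5
```

View pics/b2.png

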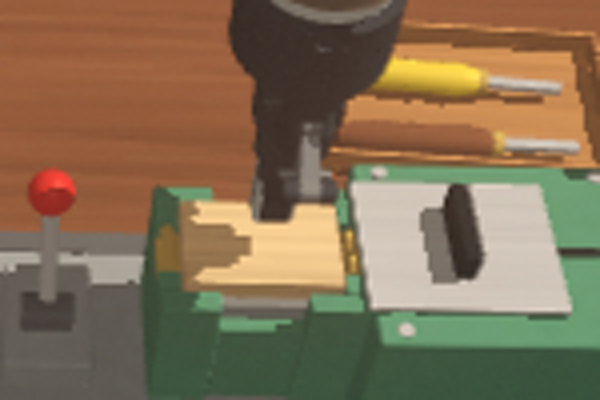

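The block lies level on both brass ramps, between the guides, at crop (260,245). Next I press it with the shut fingertips.

```bash
python3 -m inch '[[[0,0,0],[-0.003,0,0.05],1],[[0,0,0],[0,0,0.03],1],[[0,0,0],[0,0,0.015],1],[[0,0,0],[0,0,0.015],1],[[0,0,0],[0,0,0.015],1],[[0,0,0],[0,0,0.015],1],[[0,0,0],[0,0,0.01],1],[[0,0,0],[0,0,0],1],[[0,0,0],[0,0,0],1]]'
python3 -m inch '[[[0,0,0],[0,0,0.01],1],[[0,0,0],[0,0,0],1],[[0,0,0],[0,0,0],1]]'
```

```text
clock: 25.82
eef_pos: [0.6261, 0.0822, 0.0871]
tool_rot: [0.705, 0.709, -0.0, -0.0]
ft_force: [-1.5, -0.9, 3.5]
grip_width: -0.0
grasp_force: 1.7
clock: 26.07
eef_pos: [0.6263, 0.0822, 0.0841]
tool_rot: [0.705, 0.709, 0.0, 0.0]
ft_force: [-1.3, 0.3, 3.3]
grip_width: -0.0001
grasp_force: 1.8
```

```bash
python3 -m inch '[[[0,0,0],[0,0,-0.1],1],[[0,0,0],[0,0,-0.12],1],[[0,0,0],[0,0,-0.12],1],[[0,0,0],[0,0,-0.12],-1],[[0,0,0],[-0.12,-0.05,0],-1],[[0,0,0],[-0.12,-0.05,0],-1],[[0,0,0],[-0.12,-0.05,0],-1],[[0,0,0],[0,0,0],-1]]'
cat > see.py <<'E'
from lib import *
def blocks():
    t=cam("top"); out=[]
    for b in blobs(t,(15,60,100),(30,185,255),380,560,(215,130,420,300)): out.append(rect(t,b[2],.014))
    return t,out
def well():
    s=cam("scene"); 
    for b in blobs(s,(15,40,130),(28,150,255),150,1500,(300,195,348,250)): print("well block",b[1],"z88",rect(s,b[2],.088))
    for b in blobs(s,(15,151,90),(30,255,255),5,200,(295,200,365,250)): print("brass",b[0].round(1),b[1])
    return s
if __name__=="__main__":
    for r in blocks()[1]: print(r)
    well(); o=telemetry.get_obs(); print(o["clock"],o["eef_pos"].round(4))
E
python3 see.py; python3 - <<'E'
from lib import *
need(.4573,-.1841,.2,23.2)
E
```

```text
clock: 26.73
eef_pos: [0.5794, -0.0316, 0.2221]
tool_rot: [0.708, 0.707, -0.002, 0.0]
ft_force: [0.1, 0.7, 1.1]
grip_width: 0.0605
grasp_force: 0.0
[ 423.3 -373.1   85.3   56.9   56.8]
[ 456.9 -184.4   86.    55.7  -67.7]
[ 594.9 -376.6   83.3   55.    64.3]
well block 687.5 z88 [631.8  74.5  83.2  63.7 -88.4]
brass [311.2 223.3] 5.0
26.8333 [ 0.5813 -0.0275  0.2219]
turn [ 0.     -0.0001 -0.0641] rows>= 3.2 shift [-0.3168 -0.5856  0.073 ] rows>= 4.8
```

```bash
python3 - <<'E'
from lib import *
c=cam("scene"); k=c["img"][190:260,280:400,::-1]; cv2.imwrite("pics/b3.png",cv2.resize(k,None,fx=6,fy=6,interpolation=cv2.INTER_CUBIC))
E
```

```text
(no output)
```

View pics/b3.png

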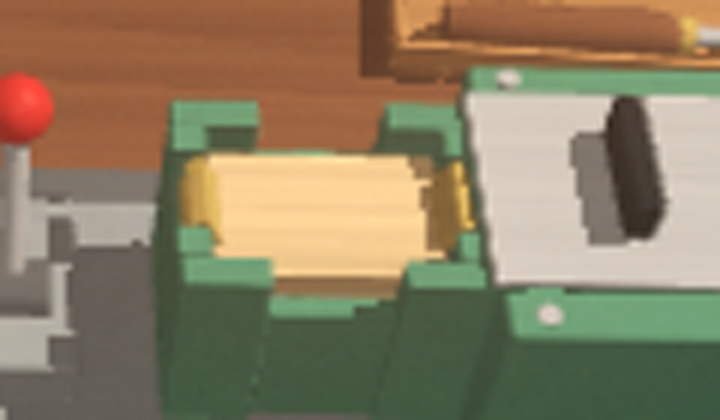

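The first block is held: its top sits below the guide tops, with brass catches over both ends at crop (200,200) and (455,205). Next is block B.

```bash
python3 -m inch '[[[0,0,-0.0155],[0,0,0],-1],[[0,0,-0.0155],[0,0,0],-1],[[0,0,-0.0155],[0,0,0],-1],[[0,0,-0.0155],[0,0,0],-1],[[0,0,0],[-0.0634,-0.1171,0.0146],-1],[[0,0,0],[-0.0634,-0.1171,0.0146],-1],[[0,0,0],[-0.0634,-0.1171,0.0146],-1],[[0,0,0],[-0.0634,-0.1171,0.0146],-1],[[0,0,0],[-0.0634,-0.1171,0.0146],-1],[[0,0,0],[0,0,0.1],-1]]'
python3 -m inch '[[[0,0,0],[0,0,0.1],-1],[[0,0,0],[0,0,0.1],-1],[[0,0,0],[0,0,0.1],-1],[[0,0,0],[0,0,0.1],-1],[[0,0,0],[0,0,0],-1],[[0,0,0],[0,0,0],-1],[[0,0,0],[0,0,0],-1]]'
python3 - <<'E'
from lib import *
need(.4569,-.1844,.002,22.6)
E
```

```text
clock: 27.72
eef_pos: [0.4564, -0.186, 0.1739]
tool_rot: [0.557, 0.831, -0.0, 0.004]
ft_force: [1.0, 0.3, -0.6]
grip_width: 0.0857
grasp_force: 0.0
clock: 28.3
eef_pos: [0.4577, -0.1811, 0.0512]
tool_rot: [0.554, 0.833, 0.0, 0.001]
ft_force: [0.4, -0.7, 0.5]
grip_width: 0.0855
grasp_force: 0.0
turn [0.0002 0.0002 0.0003] rows>= 0.0 shift [-0.009  -0.0065  0.164 ] rows>= 1.2
```

```bash
python3 -m inch '[[[0,0,0],[-0.009,-0.006,0.08],-1],[[0,0,0],[0,0,0.06],-1],[[0,0,0],[0,0,0.024],-1],[[0,0,0],[0,0,0],-1],[[0,0,0],[0,0,0],1],[[0,0,0],[0,0,0],1],[[0,0,0],[0,0,0],1],[[0,0,0],[0,0,0],1],[[0,0,0],[0,0,0],1],[[0,0,0],[0,0,0],1]]'
python3 -m inch '[[[0,0,0],[0,0,0],1],[[0,0,0],[0,0,0],1],[[0,0,0],[0,0,0],1]]'
python3 -m inch '[[[0,0,0],[0,0,-0.04],1],[[0,0,0],[0,0,-0.1],1],[[0,0,0],[0,0,-0.12],1],[[0,0,0],[0,0,-0.12],1],[[0,0,0],[0,0,-0.12],1],[[0,0,0],[0,0,-0.05],1],[[0,0,0],[0,0,0],1],[[0,0,0],[0,0,0],1]]'
python3 - <<'E'
from lib import *
need(.6265,.082,.17,0.3)
E
```

```text
clock: 29.13
eef_pos: [0.4572, -0.1852, 0.003]
tool_rot: [0.555, 0.832, 0.0, 0.002]
ft_force: [-0.9, 0.5, 6.1]
grip_width: 0.0519
grasp_force: 62.7
clock: 29.38
eef_pos: [0.4572, -0.1852, 0.003]
tool_rot: [0.555, 0.832, 0.0, 0.002]
ft_force: [-1.1, 0.2, 4.9]
grip_width: 0.052
grasp_force: 62.7
clock: 30.05
eef_pos: [0.4565, -0.185, 0.1677]
tool_rot: [0.555, 0.832, 0.0, 0.002]
ft_force: [-0.0, 0.4, -0.6]
grip_width: 0.0522
grasp_force: 63.0
turn [0.0006 0.0004 0.062 ] rows>= 3.1 shift [ 0.8869  0.5714 -0.0077] rows>= 7.6
```

```bash
python3 -m inch '[[[0,0,0.0155],[0,0,0],1],[[0,0,0.0155],[0,0,0],1],[[0,0,0.0155],[0,0,0],1],[[0,0,0.0155],[0,0,0],1],[[0,0,0],[0.1109,0.0714,0],1],[[0,0,0],[0.1109,0.0714,0],1],[[0,0,0],[0.1109,0.0714,0],1],[[0,0,0],[0.1109,0.0714,0],1],[[0,0,0],[0.1109,0.0714,0],1],[[0,0,0],[0.1109,0.0714,0],1]]'
python3 -m inch '[[[0,0,0],[0.1109,0.0714,0],1],[[0,0,0],[0.1109,0.0714,0],1],[[0,0,0],[0,0,0],1],[[0,0,0],[0,0,0.07],1],[[0,0,0],[0,0,0.07],1],[[0,0,0],[0,0,0],1],[[0,0,0],[0,0,0],1],[[0,0,0],[0,0,0],1]]'
python3 - <<'E'
from lib import *
need(.6265,.082,.128,0.3)
c=cam("scene")
# block top front edge columns at rows around the front
m=cv2.inRange(c["hsv"],np.array((12,40,110)),np.array((28,165,255)))
for r in range(196,232,3):
    xs=np.nonzero(m[r,295:375])[0]+295; print(r,(xs.min(),xs.max(),len(xs)) if len(xs) else None,end=" ")
E
```

```text
clock: 30.88
eef_pos: [0.5824, 0.0174, 0.1638]
tool_rot: [0.705, 0.709, -0.001, -0.001]
ft_force: [0.6, -0.3, -0.5]
grip_width: 0.0521
grasp_force: 62.9
clock: 31.55
eef_pos: [0.6252, 0.0822, 0.1238]
tool_rot: [0.705, 0.709, -0.0, -0.0]
ft_force: [0.3, 0.5, 0.4]
grip_width: 0.0523
grasp_force: 63.0
turn [-0.0002  0.     -0.    ] rows>= 0.0 shift [-0.0005  0.0045 -0.0141] rows>= 0.1
196 (np.int64(345), np.int64(369), 4) 199 (np.int64(303), np.int64(374), 30) 202 (np.int64(316), np.int64(355), 22) 205 (np.int64(315), np.int64(356), 26) 208 (np.int64(316), np.int64(356), 24) 211 (np.int64(317), np.int64(357), 22) 214 (np.int64(317), np.int64(357), 24) 217 (np.int64(311), np.int64(358), 33) 220 (np.int64(310), np.int64(358), 34) 223 (np.int64(310), np.int64(358), 40) 226 (np.int64(310), np.int64(358), 41) 229 (np.int64(316), np.int64(355), 40)
```

```bash
python3 - <<'E'
from lib import *
c=cam("scene")
for r,a,b in((208,316,357),(214,317,358)):
    p=plane(c,[(a-.5,r),(b-.5,r)],.1348); print(p.round(4).tolist(),p.mean(0)[1])
E
```

```text
[[0.6179, 0.0398, 0.1348], [0.6154, 0.1262, 0.1348]] 0.08300083662325886
[[0.6338, 0.0409, 0.1348], [0.6313, 0.1264, 0.1348]] 0.08365132251128579
```

```bash
python3 -m inch '[[[0,0,0],[-0.001,0.003,0.025],1],[[0,0,0],[0,0,0.025],1],[[0,0,0],[0,0,0.02],1],[[0,0,0],[0,0,0.015],1],[[0,0,0],[0,0,0],1],[[0,0,0],[0,0,0],1],[[0,0,0],[0,0,0],1]]'
python3 -m inch '[[[0,0,0],[0,0,0.008],1],[[0,0,0],[0,0,0],1],[[0,0,0],[0,0,0],1]]'
```

```text
clock: 32.23
eef_pos: [0.6262, 0.0822, 0.0982]
tool_rot: [0.705, 0.709, -0.0, -0.0]
ft_force: [-1.0, 0.4, 0.1]
grip_width: 0.052
grasp_force: 63.0
clock: 32.48
eef_pos: [0.6268, 0.0823, 0.0968]
tool_rot: [0.705, 0.709, 0.001, 0.0]
ft_force: [-1.7, -0.1, 3.8]
grip_width: 0.0518
grasp_force: 63.4
```

```bash
python3 -m inch '[[[0,0,0],[0,0,0],-0.6],[[0,0,0],[0,0,0],-0.6],[[0,0,0],[0,0,0],-0.6],[[0,0,0],[0,0,0],-0.6],[[0,0,0],[0,0,-0.05],-0.6],[[0,0,0],[0,0,-0.08],-0.6],[[0,0,0],[0,0,0],1],[[0,0,0],[0,0,0],1],[[0,0,0],[0,0,0],1],[[0,0,0],[0,0,0],1]]'
python3 -m inch '[[[0,0,0],[0,0,0],1],[[0,0,0],[0,0,0],1],[[0,0,0],[0,0,0],1],[[0,0,0],[0,0,0],1],[[0,0,0],[0,0,0],1],[[0,0,0],[0,0,0],1]]'
python3 - <<'E'
from lib import *
need(.6265,.0825,.0845,0.3)
s=cam("scene")
m=cv2.inRange(s["hsv"],np.array((12,40,110)),np.array((28,150,255)))
for r in range(205,240,3):
    xs=np.nonzero(m[r,295:375])[0]+295; print(r,(xs.min(),xs.max(),len(xs)) if len(xs) else None,end=" ")
E
```

```text
clock: 33.32
eef_pos: [0.6256, 0.0821, 0.1338]
tool_rot: [0.705, 0.709, -0.001, -0.001]
ft_force: [-0.0, -0.2, -1.0]
grip_width: 0.0202
grasp_force: 0.0
clock: 33.82
eef_pos: [0.6264, 0.0822, 0.1349]
tool_rot: [0.705, 0.709, -0.0, -0.0]
ft_force: [1.3, -0.0, -0.5]
grip_width: -0.0002
grasp_force: 0.0
turn [-0.  0.  0.] rows>= 0.0 shift [0.001  0.0005 0.1681] rows>= 1.2
205 (np.int64(334), np.int64(356), 2) 208 (np.int64(323), np.int64(348), 5) 211 (np.int64(315), np.int64(358), 32) 214 (np.int64(315), np.int64(358), 41) 217 (np.int64(313), np.int64(357), 44) 220 (np.int64(313), np.int64(359), 46) 223 (np.int64(310), np.int64(360), 48) 226 (np.int64(311), np.int64(360), 48) 229 (np.int64(316), np.int64(356), 41) 232 (np.int64(316), np.int64(356), 41) 235 (np.int64(326), np.int64(346), 21) 238 (np.int64(326), np.int64(345), 20)
```

```bash
python3 -m inch '[[[0,0,0],[0.001,0,0.05],1],[[0,0,0],[0,0,0.03],1],[[0,0,0],[0,0,0.02],1],[[0,0,0],[0,0,0.015],1],[[0,0,0],[0,0,0.015],1],[[0,0,0],[0,0,0.015],1],[[0,0,0],[0,0,0.012],1],[[0,0,0],[0,0,0.012],1],[[0,0,0],[0,0,0],1],[[0,0,0],[0,0,0],1]]'
python3 -m inch '[[[0,0,0],[0,0,0],1],[[0,0,0],[0,0,0],1]]'
```

```text
clock: 34.7
eef_pos: [0.6264, 0.0826, 0.0845]
tool_rot: [0.705, 0.709, 0.0, -0.0]
ft_force: [-0.7, 0.4, 4.2]
grip_width: -0.0003
grasp_force: 2.1
clock: 34.87
eef_pos: [0.6264, 0.0826, 0.0846]
tool_rot: [0.705, 0.709, 0.0, -0.0]
ft_force: [-0.2, 0.4, 4.3]
grip_width: -0.0005
grasp_force: 2.1
```

```bash
python3 -m inch '[[[0,0,0],[0,0,-0.1],1],[[0,0,0],[0,0,-0.12],1],[[0,0,0],[0,0,-0.12],1],[[0,0,0],[0,0,-0.12],-1],[[0,0,0],[-0.12,-0.05,0],-1],[[0,0,0],[-0.12,-0.05,0],-1],[[0,0,0],[-0.12,-0.05,0],-1],[[0,0,0],[-0.12,-0.05,0],-1],[[0,0,0],[0,0,0],-1],[[0,0,0],[0,0,0],-1]]'
python3 see.py; python3 - <<'E'
from lib import *
need(.4235,-.374,.05,-31.5)
E
```

```text
clock: 35.7
eef_pos: [0.5662, -0.0639, 0.222]
tool_rot: [0.707, 0.708, -0.0, -0.0]
ft_force: [0.4, -0.4, 0.5]
grip_width: 0.0833
grasp_force: 0.0
[ 423.9 -374.    87.1   56.5   58.9]
[ 594.9 -376.7   83.4   54.9   64.3]
well block 689.0 z88 [630.1  71.8  80.8  65.2  84.4]
35.8 [ 0.5673 -0.0616  0.222 ]
turn [-0.0001 -0.      0.0883] rows>= 4.4 shift [-1.1382  0.1353  0.5732] rows>= 9.2
```

```bash
python3 -m inch '[[[0,0,0.0174],[0,0,0],-1],[[0,0,0.0174],[0,0,0],-1],[[0,0,0.0174],[0,0,0],-1],[[0,0,0.0174],[0,0,0],-1],[[0,0,0.0174],[0,0,0],-1],[[0,0,0],[-0.1138,0.0135,0],-1],[[0,0,0],[-0.1138,0.0135,0],-1],[[0,0,0],[-0.1138,0.0135,0],-1],[[0,0,0],[-0.1138,0.0135,0],-1],[[0,0,0],[-0.1138,0.0135,0],-1]]'
python3 -m inch '[[[0,0,0],[-0.1138,0.0135,0],-1],[[0,0,0],[-0.1138,0.0135,0],-1],[[0,0,0],[-0.1138,0.0135,0],-1],[[0,0,0],[-0.1138,0.0135,0],-1],[[0,0,0],[-0.1138,0.0135,0.05],-1],[[0,0,0],[0,0,0.12],-1],[[0,0,0],[0,0,0.12],-1],[[0,0,0],[0,0,0.12],-1],[[0,0,0],[0,0,0.12],-1],[[0,0,0],[0,0,0],-1]]'
python3 -m inch '[[[0,0,0],[0,0,0],-1],[[0,0,0],[0,0,0],-1]]'
python3 - <<'E'
from lib import *
need(.4239,-.374,.002,-31.1)
E
```

```text
clock: 36.63
eef_pos: [0.497, -0.2181, 0.2219]
tool_rot: [0.869, 0.494, -0.0, -0.0]
ft_force: [0.3, -0.8, -0.2]
grip_width: 0.0856
grasp_force: 0.0
clock: 37.47
eef_pos: [0.4226, -0.3703, 0.0553]
tool_rot: [0.87, 0.493, -0.002, -0.007]
ft_force: [-1.4, 0.7, -0.2]
grip_width: 0.0856
grasp_force: 0.0
clock: 37.63
eef_pos: [0.4278, -0.3755, 0.0648]
tool_rot: [0.87, 0.493, 0.0, 0.001]
ft_force: [0.7, 0.5, 0.7]
grip_width: 0.0853
grasp_force: 0.0
turn [0.0003 0.     0.0005] rows>= 0.0 shift [-0.0026 -0.0137  0.2093] rows>= 1.5
```

```bash
python3 -m inch '[[[0,0,0],[-0.0026,-0.013,0.1],-1],[[0,0,0],[0,0,0.07],-1],[[0,0,0],[0,0,0.039],-1],[[0,0,0],[0,0,0],-1],[[0,0,0],[0,0,0],1],[[0,0,0],[0,0,0],1],[[0,0,0],[0,0,0],1],[[0,0,0],[0,0,0],1],[[0,0,0],[0,0,0],1],[[0,0,0],[0,0,0],1]]'
python3 -m inch '[[[0,0,0],[0,0,0],1],[[0,0,0],[0,0,0],1],[[0,0,0],[0,0,0],1]]'
python3 -m inch '[[[0,0,0],[0,0,-0.04],1],[[0,0,0],[0,0,-0.1],1],[[0,0,0],[0,0,-0.12],1],[[0,0,0],[0,0,-0.12],1],[[0,0,0],[0,0,-0.12],1],[[0,0,0],[0,0,-0.05],1],[[0,0,0],[0,0,0],1],[[0,0,0],[0,0,0],1]]'
python3 - <<'E'
from lib import *
need(.6265,.082,.17,0.3)
E
```

```text
clock: 38.47
eef_pos: [0.4243, -0.3756, 0.0036]
tool_rot: [0.87, 0.492, 0.001, 0.003]
ft_force: [0.1, -0.3, 5.1]
grip_width: 0.0522
grasp_force: 63.1
clock: 38.72
eef_pos: [0.4244, -0.3756, 0.0037]
tool_rot: [0.87, 0.492, 0.001, 0.003]
ft_force: [0.4, -0.3, 5.7]
grip_width: 0.0516
grasp_force: 63.1
clock: 39.38
eef_pos: [0.4231, -0.3747, 0.1679]
tool_rot: [0.87, 0.492, 0.001, 0.002]
ft_force: [-0.2, 0.6, -1.0]
grip_width: 0.052
grasp_force: 62.9
turn [ 0.0007  0.0003 -0.087 ] rows>= 4.4 shift [ 1.5188  0.6859 -0.0071] rows>= 12.0
```

```bash
python3 -m inch '[[[0,0,-0.0174],[0,0,0],1],[[0,0,-0.0174],[0,0,0],1],[[0,0,-0.0174],[0,0,0],1],[[0,0,-0.0174],[0,0,0],1],[[0,0,-0.0174],[0,0,0],1],[[0,0,0],[0.1168,0.0528,0],1],[[0,0,0],[0.1168,0.0528,0],1],[[0,0,0],[0.1168,0.0528,0],1],[[0,0,0],[0.1168,0.0528,0],1],[[0,0,0],[0.1168,0.0528,0],1]]'
python3 -m inch '[[[0,0,0],[0.1168,0.0528,0],1],[[0,0,0],[0.1168,0.0528,0],1],[[0,0,0],[0.1168,0.0528,0],1],[[0,0,0],[0.1168,0.0528,0],1],[[0,0,0],[0.1168,0.0528,0],1],[[0,0,0],[0.1168,0.0528,0],1],[[0,0,0],[0.1168,0.0528,0],1],[[0,0,0],[0.1168,0.0528,0],1],[[0,0,0],[0,0,0],1],[[0,0,0],[0,0,0],1]]'
python3 -m inch '[[[0,0,0],[0,0,0.07],1],[[0,0,0],[0,0,0.07],1],[[0,0,0],[0,0,0],1],[[0,0,0],[0,0,0],1],[[0,0,0],[0,0,0],1]]'
cat > held.py <<'E'
from lib import *
import sys
c=cam("scene"); z=float(sys.argv[1]); m=cv2.inRange(c["hsv"],np.array((12,40,110)),np.array((28,165,255)))
for r in (205,208,211,214):
    xs=np.nonzero(m[r,312:362])[0]+312; p=plane(c,[(xs.min()-.5,r),(xs.max()+.5,r)],z); print(r,xs.min(),xs.max(),"y",p[:,1].round(4),p[:,1].mean().round(4))
need(.6265,.082,.128,0.3)
E
python3 held.py .1352
```

```text
clock: 40.22
eef_pos: [0.4996, -0.1964, 0.1638]
tool_rot: [0.705, 0.709, -0.001, -0.002]
ft_force: [0.4, -0.6, 0.1]
grip_width: 0.0519
grasp_force: 62.8
clock: 41.05
eef_pos: [0.6249, 0.0849, 0.1629]
tool_rot: [0.704, 0.71, -0.002, -0.001]
ft_force: [0.1, 0.4, -0.7]
grip_width: 0.0523
grasp_force: 62.9
clock: 41.47
eef_pos: [0.6255, 0.0816, 0.124]
tool_rot: [0.706, 0.709, -0.0, -0.0]
ft_force: [0.4, 0.9, -0.3]
grip_width: 0.0518
grasp_force: 62.9
205 316 356 y [0.0402 0.1271] 0.0836
208 316 356 y [0.0397 0.1261] 0.0829
211 317 357 y [0.0413 0.1272] 0.0843
214 317 357 y [0.0409 0.1263] 0.0836
turn [ 0.0002 -0.     -0.0002] rows>= 0.0 shift [ 0.0005  0.0011 -0.0107] rows>= 0.1
```

```bash
python3 -m inch '[[[0,0,0],[-0.002,0.002,0.025],1],[[0,0,0],[0,0,0.025],1],[[0,0,0],[0,0,0.02],1],[[0,0,0],[0,0,0.015],1],[[0,0,0],[0,0,0],1],[[0,0,0],[0,0,0],1],[[0,0,0],[0,0,0],1]]'
python3 -m inch '[[[0,0,0],[0,0,0.006],1],[[0,0,0],[0,0,0],1],[[0,0,0],[0,0,0],1]]'
```

```text
clock: 42.1
eef_pos: [0.6263, 0.0819, 0.0979]
tool_rot: [0.705, 0.709, -0.0, 0.0]
ft_force: [0.8, -0.6, -0.5]
grip_width: 0.0519
grasp_force: 62.9
clock: 42.35
eef_pos: [0.6265, 0.0822, 0.097]
tool_rot: [0.705, 0.709, 0.0, 0.0]
ft_force: [-0.5, -1.5, 3.8]
grip_width: 0.0523
grasp_force: 63.3
```

```bash
python3 -m inch '[[[0,0,0],[0,0,0],-0.6],[[0,0,0],[0,0,0],-0.6],[[0,0,0],[0,0,0],-0.6],[[0,0,0],[0,0,0],-0.6],[[0,0,0],[0,0,-0.05],-0.6],[[0,0,0],[0,0,-0.08],-0.6],[[0,0,0],[0,0,0],1],[[0,0,0],[0,0,0],1],[[0,0,0],[0,0,0],1],[[0,0,0],[0,0,0],1]]'
python3 -m inch '[[[0,0,0],[0,0,0],1],[[0,0,0],[0,0,0],1],[[0,0,0],[0,0,0],1],[[0,0,0],[0,0,0],1],[[0,0,0],[0,0,0],1],[[0,0,0],[0,0,0],1]]'
cat > laid.py <<'E'
from lib import *
need(.6265,.0825,.0845,0.3)
s=cam("scene"); m=cv2.inRange(s["hsv"],np.array((12,40,110)),np.array((28,150,255)))
for r in range(205,240,3):
    xs=np.nonzero(m[r,295:375])[0]+295; print(r,(int(xs.min()),int(xs.max()),len(xs)) if len(xs) else None,end=" ")
E
python3 laid.py
```

```text
clock: 43.18
eef_pos: [0.6255, 0.082, 0.134]
tool_rot: [0.705, 0.709, -0.001, -0.001]
ft_force: [-0.4, 0.1, -0.8]
grip_width: 0.0201
grasp_force: 0.0
clock: 43.68
eef_pos: [0.6263, 0.0821, 0.1352]
tool_rot: [0.705, 0.709, -0.0, -0.0]
ft_force: [-0.3, -0.1, 0.2]
grip_width: -0.0001
grasp_force: 0.0
turn [-0.  0.  0.] rows>= 0.0 shift [0.0015 0.0008 0.1691] rows>= 1.2
205 (318, 356, 4) 208 (323, 334, 3) 211 (315, 353, 31) 214 (315, 358, 41) 217 (306, 359, 47) 220 (314, 359, 46) 223 (310, 359, 48) 226 (310, 360, 47) 229 (316, 356, 41) 232 (316, 356, 41) 235 (326, 346, 21) 238 (326, 345, 20)
```

Same laid pattern as before, so I press this one too.

```bash
python3 -m inch '[[[0,0,0],[0.001,0,0.05],1],[[0,0,0],[0,0,0.03],1],[[0,0,0],[0,0,0.02],1],[[0,0,0],[0,0,0.015],1],[[0,0,0],[0,0,0.015],1],[[0,0,0],[0,0,0.015],1],[[0,0,0],[0,0,0.012],1],[[0,0,0],[0,0,0.013],1],[[0,0,0],[0,0,0],1],[[0,0,0],[0,0,0],1]]'
python3 -m inch '[[[0,0,0],[0,0,0],1],[[0,0,0],[0,0,0],1]]'
python3 -m inch '[[[0,0,0],[0,0,-0.1],1],[[0,0,0],[0,0,-0.12],1],[[0,0,0],[0,0,-0.12],1],[[0,0,0],[0,0,-0.12],-1],[[0,0,0],[-0.12,-0.03,0],-1],[[0,0,0],[-0.12,-0.03,0],-1],[[0,0,0],[-0.12,-0.03,0],-1],[[0,0,0],[-0.12,-0.03,0],-1],[[0,0,0],[0,0,0],-1],[[0,0,0],[0,0,0],-1]]'
python3 see.py; python3 - <<'E'
from lib import *
need(.5949,-.3767,.05,-25.7)
E
```

```text
clock: 44.57
eef_pos: [0.6264, 0.0824, 0.0848]
tool_rot: [0.705, 0.709, 0.0, 0.0]
ft_force: [-1.5, 0.6, 4.6]
grip_width: 0.0002
grasp_force: 2.4
clock: 44.73
eef_pos: [0.6264, 0.0823, 0.0848]
tool_rot: [0.705, 0.709, 0.0, 0.0]
ft_force: [-1.3, 0.4, 6.0]
grip_width: -0.0003
grasp_force: 2.4
clock: 45.57
eef_pos: [0.5905, -0.0638, 0.2218]
tool_rot: [0.707, 0.708, -0.0, -0.0]
ft_force: [0.8, 1.0, 1.1]
grip_width: 0.0831
grasp_force: 0.0
[ 594.9 -376.6   83.4   55.    64.4]
well block 690.5 z88 [629.8  71.6  80.7  65.6  83.9]
45.6667 [ 0.5911 -0.0615  0.2218]
turn [-0.0001 -0.0001  0.0722] rows>= 3.6 shift [-0.9412  0.467   0.5727] rows>= 8.6
```

```bash
python3 -m inch '[[[0,0,0.018],[0,0,0],-1],[[0,0,0.018],[0,0,0],-1],[[0,0,0.018],[0,0,0],-1],[[0,0,0.018],[0,0,0],-1],[[0,0,0],[-0.1046,0.0519,0],-1],[[0,0,0],[-0.1046,0.0519,0],-1],[[0,0,0],[-0.1046,0.0519,0],-1],[[0,0,0],[-0.1046,0.0519,0],-1],[[0,0,0],[-0.1046,0.0519,0],-1],[[0,0,0],[-0.1046,0.0519,0],-1]]'
python3 -m inch '[[[0,0,0],[-0.1046,0.0519,0],-1],[[0,0,0],[-0.1046,0.0519,0],-1],[[0,0,0],[-0.1046,0.0519,0],-1],[[0,0,0],[0,0,0.1],-1],[[0,0,0],[0,0,0.12],-1],[[0,0,0],[0,0,0.12],-1],[[0,0,0],[0,0,0.12],-1],[[0,0,0],[0,0,0.06],-1],[[0,0,0],[0,0,0],-1],[[0,0,0],[0,0,0],-1]]'
python3 - <<'E'
from lib import *
need(.5952,-.3768,.002,-25.6)
E
```

```text
clock: 46.5
eef_pos: [0.5949, -0.2715, 0.2218]
tool_rot: [0.845, 0.534, 0.0, -0.0]
ft_force: [1.3, 0.3, -0.7]
grip_width: 0.0856
grasp_force: 0.0
clock: 47.33
eef_pos: [0.5955, -0.375, 0.0645]
tool_rot: [0.846, 0.534, -0.001, -0.002]
ft_force: [0.0, 0.1, 1.0]
grip_width: 0.0853
grasp_force: 0.0
turn [-0.0006 -0.0001  0.0004] rows>= 0.0 shift [-0.006   0.0016  0.2083] rows>= 1.5
```

```bash
python3 -m inch '[[[0,0,0],[-0.004,0.001,0.1],-1],[[0,0,0],[0,0,0.07],-1],[[0,0,0],[0,0,0.038],-1],[[0,0,0],[0,0,0],-1],[[0,0,0],[0,0,0],1],[[0,0,0],[0,0,0],1],[[0,0,0],[0,0,0],1],[[0,0,0],[0,0,0],1],[[0,0,0],[0,0,0],1],[[0,0,0],[0,0,0],1]]'
python3 -m inch '[[[0,0,0],[0,0,0],1],[[0,0,0],[0,0,0],1],[[0,0,0],[0,0,0],1]]'
python3 -m inch '[[[0,0,0],[0,0,-0.04],1],[[0,0,0],[0,0,-0.1],1],[[0,0,0],[0,0,-0.12],1],[[0,0,0],[0,0,-0.12],1],[[0,0,0],[0,0,-0.12],1],[[0,0,0],[0,0,-0.05],1],[[0,0,0],[0,0,0],1],[[0,0,0],[0,0,0],1]]'
python3 - <<'E'
from lib import *
need(.6265,.082,.17,0.3)
E
```

```text
clock: 48.17
eef_pos: [0.5971, -0.3794, 0.0072]
tool_rot: [0.846, 0.533, 0.001, 0.003]
ft_force: [0.4, 0.0, 6.5]
grip_width: 0.0512
grasp_force: 62.9
clock: 48.42
eef_pos: [0.5971, -0.3794, 0.0072]
tool_rot: [0.846, 0.533, 0.001, 0.003]
ft_force: [0.2, -0.2, 5.0]
grip_width: 0.0512
grasp_force: 62.9
clock: 49.08
eef_pos: [0.5957, -0.3787, 0.1711]
tool_rot: [0.846, 0.533, 0.001, 0.002]
ft_force: [0.1, 0.1, -1.8]
grip_width: 0.0512
grasp_force: 62.6
turn [ 0.0005  0.0002 -0.072 ] rows>= 3.6 shift [1.5352 0.1108 0.0036] rows>= 11.1
```

```bash
python3 -m inch '[[[0,0,-0.018],[0,0,0],1],[[0,0,-0.018],[0,0,0],1],[[0,0,-0.018],[0,0,0],1],[[0,0,-0.018],[0,0,0],1],[[0,0,0],[0.1279,0.0092,0],1],[[0,0,0],[0.1279,0.0092,0],1],[[0,0,0],[0.1279,0.0092,0],1],[[0,0,0],[0.1279,0.0092,0],1],[[0,0,0],[0.1279,0.0092,0],1],[[0,0,0],[0.1279,0.0092,0],1]]'
python3 -m inch '[[[0,0,0],[0.1279,0.0092,0],1],[[0,0,0],[0.1279,0.0092,0],1],[[0,0,0],[0.1279,0.0092,0],1],[[0,0,0],[0.1279,0.0092,0],1],[[0,0,0],[0.1279,0.0092,0],1],[[0,0,0],[0.1279,0.0092,0],1],[[0,0,0],[0,0,0],1],[[0,0,0],[0,0,0],1],[[0,0,0],[0,0,0.07],1],[[0,0,0],[0,0,0.06],1]]'
python3 -m inch '[[[0,0,0],[0,0,0],1],[[0,0,0],[0,0,0],1],[[0,0,0],[0,0,0],1]]'
python3 held.py .1358
```

```text
clock: 49.92
eef_pos: [0.6085, -0.1459, 0.1662]
tool_rot: [0.705, 0.709, -0.001, -0.002]
ft_force: [0.3, 0.1, -0.2]
grip_width: 0.0511
grasp_force: 62.6
clock: 50.75
eef_pos: [0.6255, 0.0814, 0.1288]
tool_rot: [0.705, 0.709, -0.0, 0.0]
ft_force: [0.3, -0.1, -0.9]
grip_width: 0.0511
grasp_force: 62.6
clock: 51.0
eef_pos: [0.6257, 0.0812, 0.13]
tool_rot: [0.706, 0.708, -0.0, -0.0]
ft_force: [0.1, -0.1, -0.7]
grip_width: 0.0512
grasp_force: 62.6
205 316 356 y [0.0401 0.127 ] 0.0835
208 317 357 y [0.0417 0.1281] 0.0849
211 317 358 y [0.0412 0.1292] 0.0852
214 317 358 y [0.0408 0.1282] 0.0845
turn [ 0.0002 -0.     -0.0002] rows>= 0.0 shift [0.0019 0.0008 0.0091] rows>= 0.1
```

```bash
python3 -m inch '[[[0,0,0],[-0.0045,0.002,0.025],1],[[0,0,0],[0,0,0.025],1],[[0,0,0],[0,0,0.025],1],[[0,0,0],[0,0,0.018],1],[[0,0,0],[0,0,0],1],[[0,0,0],[0,0,0],1],[[0,0,0],[0,0,0],1]]'
python3 -m inch '[[[0,0,0],[0,0,0.006],1],[[0,0,0],[0,0,0],1],[[0,0,0],[0,0,0],1]]'
```

```text
clock: 51.63
eef_pos: [0.626, 0.0809, 0.1017]
tool_rot: [0.705, 0.709, -0.0, -0.0]
ft_force: [0.2, -0.4, -0.3]
grip_width: 0.0511
grasp_force: 62.7
clock: 51.88
eef_pos: [0.6263, 0.081, 0.1006]
tool_rot: [0.705, 0.709, 0.0, 0.0]
ft_force: [-1.7, -0.4, 3.0]
grip_width: 0.0515
grasp_force: 63.1
```

```bash
python3 -m inch '[[[0,0,0],[0,0,0],-0.6],[[0,0,0],[0,0,0],-0.6],[[0,0,0],[0,0,0],-0.6],[[0,0,0],[0,0,0],-0.6],[[0,0,0],[0,0,-0.05],-0.6],[[0,0,0],[0,0,-0.07],-0.6],[[0,0,0],[0,0,0],1],[[0,0,0],[0,0,0],1],[[0,0,0],[0,0,0],1],[[0,0,0],[0,0,0],1]]'
python3 -m inch '[[[0,0,0],[0,0,0],1],[[0,0,0],[0,0,0],1],[[0,0,0],[0,0,0],1],[[0,0,0],[0,0,0],1],[[0,0,0],[0,0,0],1],[[0,0,0],[0,0,0],1]]'
python3 laid.py
```

```text
clock: 52.72
eef_pos: [0.6256, 0.0809, 0.135]
tool_rot: [0.705, 0.709, -0.001, -0.001]
ft_force: [0.2, 0.0, -0.0]
grip_width: 0.0202
grasp_force: 0.0
clock: 53.22
eef_pos: [0.6263, 0.081, 0.1361]
tool_rot: [0.705, 0.709, -0.0, -0.0]
ft_force: [0.0, 0.7, 0.2]
grip_width: 0.0003
grasp_force: 0.0
turn [-0.  0.  0.] rows>= 0.0 shift [0.0051 0.0006 0.1721] rows>= 1.2
205 (320, 356, 3) 208 (323, 334, 4) 211 (315, 358, 32) 214 (315, 354, 40) 217 (313, 357, 44) 220 (309, 359, 46) 223 (314, 359, 46) 226 (310, 360, 49) 229 (316, 356, 41) 232 (316, 356, 41) 235 (326, 346, 21) 238 (326, 345, 20)
```

```bash
python3 -m inch '[[[0,0,0],[0.005,0,0.05],1],[[0,0,0],[0,0,0.03],1],[[0,0,0],[0,0,0.02],1],[[0,0,0],[0,0,0.015],1],[[0,0,0],[0,0,0.015],1],[[0,0,0],[0,0,0.015],1],[[0,0,0],[0,0,0.014],1],[[0,0,0],[0,0,0.014],1],[[0,0,0],[0,0,0],1],[[0,0,0],[0,0,0],1]]'
python3 -m inch '[[[0,0,0],[0,0,0],1],[[0,0,0],[0,0,0],1]]'
python3 -m inch '[[[0,0,0],[0,0,-0.1],1],[[0,0,0],[0,0,-0.12],1],[[0,0,0],[0,0,-0.12],1],[[0,0,0],[0,-0.12,-0.12],-1],[[0,0,0],[0,-0.13,0],-1],[[0,0,0],[0,-0.13,0],-1],[[0,0,0],[0,-0.13,0],-1],[[0,0,0],[0,0,0],-1],[[0,0,0],[0,0,0],-1]]'
python3 - <<'E'
from see import *
t,b=blocks(); print(b); s=well()
k=s["img"][160:270,255:405,::-1]; cv2.imwrite("pics/b4.png",cv2.resize(k,None,fx=5,fy=5,interpolation=cv2.INTER_CUBIC))
print([(x[0].round(),x[1]) for x in blobs(t,(15,60,150),(28,185,255),300,700)])
o=telemetry.get_obs();print(o["clock"],o["eef_pos"])
E
```

```text
clock: 54.1
eef_pos: [0.6264, 0.0821, 0.085]
tool_rot: [0.705, 0.709, -0.0, 0.0]
ft_force: [-1.3, -2.3, 5.6]
grip_width: 0.0002
grasp_force: 2.7
clock: 54.27
eef_pos: [0.6264, 0.0821, 0.0852]
tool_rot: [0.705, 0.709, 0.0, 0.0]
ft_force: [-2.4, -0.8, 5.6]
grip_width: 0.0001
grasp_force: 2.7
clock: 55.02
eef_pos: [0.477, 0.0815, 0.2155]
tool_rot: [0.705, 0.709, -0.001, -0.001]
ft_force: [0.7, 0.3, 1.2]
grip_width: 0.072
grasp_force: 0.0
[]
well block 688.0 z88 [631.8  74.6  83.   63.7 -88.4]
brass [311.5 223.7] 6.5
[(array([228., 362.]), 538.5), (array([208., 164.]), 464.5)]
55.1167 [0.48080328 0.08189721 0.2163571 ]
```

View pics/b4.png

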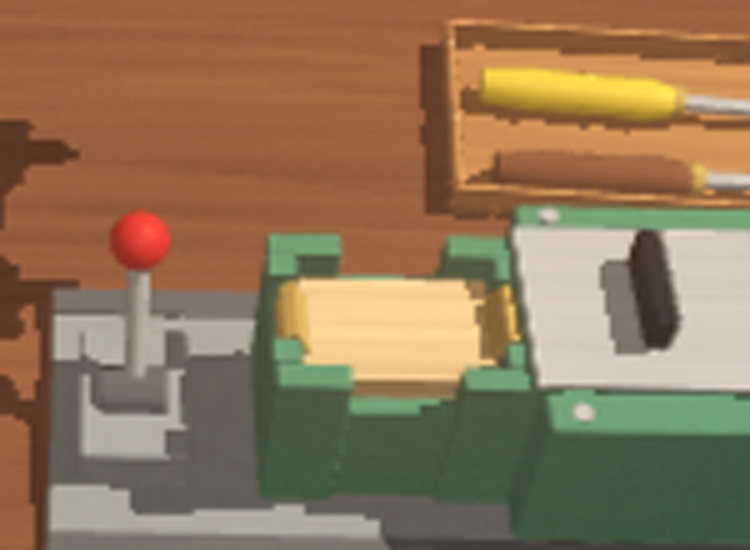

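All four blocks are held under the catches, which sit at crop (292,315) and (500,320), and none are left on the bench. The lever ball is at crop (140,240). Next I shut the cover.

```bash
python3 -m inch '[[[0,0,-0.0192],[0,0,0],-1],[[0,0,-0.0192],[0,0,0],-1],[[0,0,-0.0192],[0,0,0],-1],[[0,0,-0.0192],[0,0,0],-1],[[0,0,-0.0192],[0,0,0],-1],[[0,0,-0.0192],[0,0,0],-1],[[0,0,-0.0192],[0,0,0],-1],[[0,0,-0.0192],[0,0,0],-1],[[0,0,-0.0192],[0,0,0],-1],[[0,0,-0.0192],[0,0,0],-1]]'
python3 -m inch '[[[0,0,-0.0192],[0,0,0],-1],[[0,0,-0.0192],[0,0,0],-1],[[0,0,-0.0192],[0,0,0],-1],[[0,0,0],[0,0,0],-1],[[0,0,0],[0,0,0],-1]]'
python3 - <<'E'
from lib import *
need(.626,.186,.2,90.3)
E
```

```text
clock: 55.95
eef_pos: [0.4821, 0.0819, 0.2158]
tool_rot: [0.176, 0.984, 0.0, 0.001]
ft_force: [0.2, 0.7, 0.3]
grip_width: 0.0855
grasp_force: 0.0
clock: 56.37
eef_pos: [0.4814, 0.0818, 0.2157]
tool_rot: [0.0, 1.0, 0.0, 0.0]
ft_force: [-0.3, -0.3, 0.2]
grip_width: 0.0854
grasp_force: 0.0
turn [ 0.      0.0001 -0.0009] rows>= 0.0 shift [-0.4839  0.3449  0.0523] rows>= 4.3
```

```bash
python3 -m inch '[[[0,0,-0.0009],[-0.0968,0.069,0],-1],[[0,0,0],[-0.0968,0.069,0],-1],[[0,0,0],[-0.0968,0.069,0],-1],[[0,0,0],[-0.0968,0.069,0],-1],[[0,0,0],[-0.0968,0.069,0],-1],[[0,0,0],[0,0,0],-1],[[0,0,0],[0,0,0.1],-1],[[0,0,0],[0,0,0.1],-1],[[0,0,0],[0,0,0],-1],[[0,0,0],[0,0,0],-1]]'
python3 - <<'E'
from lib import *
need(.626,.186,.118,90.3)
E
```

```text
clock: 57.2
eef_pos: [0.6228, 0.1857, 0.1536]
tool_rot: [-0.003, 1.0, -0.001, -0.003]
ft_force: [-0.4, -0.6, 0.4]
grip_width: 0.0852
grasp_force: 0.0
turn [-0.0002 -0.0009  0.0003] rows>= 0.0 shift [-0.0105  0.001   0.1186] rows>= 0.9
```

```bash
python3 -m inch '[[[0,0,0],[-0.008,0.001,0.06],-1],[[0,0,0],[0,0,0.055],-1],[[0,0,0],[0,0,0],-1],[[0,0,0],[0,0,0],1],[[0,0,0],[0,0,0],1],[[0,0,0],[0,0,0],1],[[0,0,0],[0,0,0],1],[[0,0,0],[0,0,0],1],[[0,0,0],[0,0,0],1],[[0,0,0],[0,0,0],1]]'
python3 -m inch '[[[0,0,0],[0,0,0],1],[[0,0,0],[0,0,0],1],[[0,0,0],[0,0,0],1]]'
python3 -m inch '[[[0,0,0],[0,-0.03,0],1],[[0,0,0],[0,-0.06,0],1],[[0,0,0],[0,-0.06,0],1],[[0,0,0],[0,-0.06,0],1],[[0,0,0],[0,-0.06,0],1],[[0,0,0],[0,-0.04,0],1],[[0,0,0],[0,-0.02,0],1],[[0,0,0],[0,-0.02,0],1],[[0,0,0],[0,0,0],1],[[0,0,0],[0,0,0],1]]'
python3 -m inch '[[[0,0,0],[0,-0.006,0],1],[[0,0,0],[0,0,0],1],[[0,0,0],[0,0,0],1],[[0,0,0],[0,0,0],1]]'
```

```text
clock: 58.03
eef_pos: [0.627, 0.1861, 0.1222]
tool_rot: [-0.004, 1.0, -0.0, 0.001]
ft_force: [-1.6, -2.6, 4.3]
grip_width: 0.0096
grasp_force: 60.1
clock: 58.28
eef_pos: [0.627, 0.1861, 0.1222]
tool_rot: [-0.004, 1.0, -0.0, 0.001]
ft_force: [-1.7, -2.0, 4.2]
grip_width: 0.0102
grasp_force: 60.2
clock: 59.12
eef_pos: [0.6274, 0.0821, 0.1222]
tool_rot: [-0.004, 1.0, 0.001, 0.0]
ft_force: [-2.8, 1.2, 6.1]
grip_width: 0.0099
grasp_force: 60.5
clock: 59.45
eef_pos: [0.6274, 0.082, 0.1222]
tool_rot: [-0.005, 1.0, 0.002, 0.0]
ft_force: [-2.1, 4.5, 6.1]
grip_width: 0.0098
grasp_force: 60.4
```

```bash
python3 -m inch '[[[0,0,0],[0,0.004,0],-1],[[0,0,0],[0,0,0],-1],[[0,0,0],[0,0,0],-1],[[0,0,0],[0,0,0],-1],[[0,0,0],[0,0,-0.08],-1],[[0,0,0],[0,0,-0.12],-1],[[0,0,0],[0,0,-0.08],1],[[0,0,0],[0.09,-0.1,0],1],[[0,0,0],[0.09,-0.1,0],1],[[0,0,0],[0.07,-0.1,0],1]]'
python3 -m inch '[[[0,0,0],[0,-0.07,0],1],[[0,0,0],[0,0,0],1],[[0,0,0],[0,0,0],1],[[0,0,0],[0,0,0],1],[[0,0,0],[0,0,0],1]]'
python3 - <<'E'
from lib import *
need(.552,-.030,.088,90.3)
t=cam("top"); b=blobs(t,(0,200,120),(4,255,255),25,60); print([plane(t,x[0],.107).round(4) for x in b])
s=cam("scene"); k=s["img"][160:270,255:405,::-1]; cv2.imwrite("pics/l1.png",cv2.resize(k,None,fx=5,fy=5,interpolation=cv2.INTER_CUBIC))
for x in blobs(s,(0,0,120),(180,60,255),200,3000,(295,195,380,250)): print(x[0],x[1],rect(s,x[2],.109))
E
```

```text
clock: 60.28
eef_pos: [0.5523, -0.0103, 0.2055]
tool_rot: [-0.005, 1.0, -0.0, 0.0]
ft_force: [0.2, -0.6, -0.3]
grip_width: 0.0381
grasp_force: 0.0
clock: 60.7
eef_pos: [0.554, -0.0298, 0.2051]
tool_rot: [-0.005, 1.0, 0.0, -0.0]
ft_force: [0.1, 0.5, 0.7]
grip_width: -0.0001
grasp_force: 0.0
turn [ 0.     -0.      0.0007] rows>= 0.0 shift [ 0.0067 -0.0006  0.3902] rows>= 2.8
[]
[335.02857856 221.13652814] 1335.5 [629.   83.3 106.2  84.6 -89.8]
```

```bash
python3 -m inch '[[[0,0,0],[0.006,0,0.1],1],[[0,0,0],[0,0,0.1],1],[[0,0,0],[0,0,0.1],1],[[0,0,0],[0,0,0.09],1],[[0,0,0],[0,0,0],1],[[0,0,0],[-0.03,0,0],1],[[0,0,0],[-0.03,0,0],1],[[0,0,0],[-0.03,0,0],1],[[0,0,0],[-0.03,0,0],1],[[0,0,0],[-0.03,0,0],1]]'
python3 -m inch '[[[0,0,0],[-0.03,0,0],1],[[0,0,0],[-0.03,0,0],1],[[0,0,0],[-0.03,0,0],1],[[0,0,0],[-0.02,0,0],1],[[0,0,0],[-0.02,0,0],1],[[0,0,0],[-0.015,0,0],1],[[0,0,0],[0,0,0],1],[[0,0,0],[0,0,0],1]]'
```

```text
clock: 61.63
eef_pos: [0.5978, -0.0296, 0.09]
tool_rot: [-0.005, 1.0, -0.0, 0.0]
ft_force: [-1.2, 0.7, 1.6]
grip_width: -0.0002
grasp_force: 0.6
clock: 62.3
eef_pos: [0.6407, -0.0298, 0.0885]
tool_rot: [-0.004, 1.0, -0.0, 0.0]
ft_force: [-0.2, 0.5, -1.1]
grip_width: 0.0001
grasp_force: 0.0
```

```bash
python3 -m inch '[[[0,0,0],[-0.012,0,0],1],[[0,0,0],[0,0,0],1],[[0,0,0],[0,0,0],1]]'
python3 -m inch '[[[0,0,0],[-0.012,0,0],1],[[0,0,0],[0,0,0],1],[[0,0,0],[0,0,0],1]]'
python3 - <<'E'
from lib import *
s=cam("scene"); k=s["img"][160:270,255:405,::-1]; cv2.imwrite("pics/l2.png",cv2.resize(k,None,fx=5,fy=5,interpolation=cv2.INTER_CUBIC))
E
```

```text
clock: 62.55
eef_pos: [0.6423, -0.0299, 0.0882]
tool_rot: [-0.004, 1.0, 0.0, -0.002]
ft_force: [-4.6, 1.2, 2.6]
grip_width: 0.0001
grasp_force: 2.7
clock: 62.8
eef_pos: [0.6426, -0.0299, 0.0879]
tool_rot: [-0.004, 1.0, 0.0, -0.005]
ft_force: [-13.3, 0.4, 7.7]
grip_width: -0.0
grasp_force: 7.0
```

View pics/l2.png

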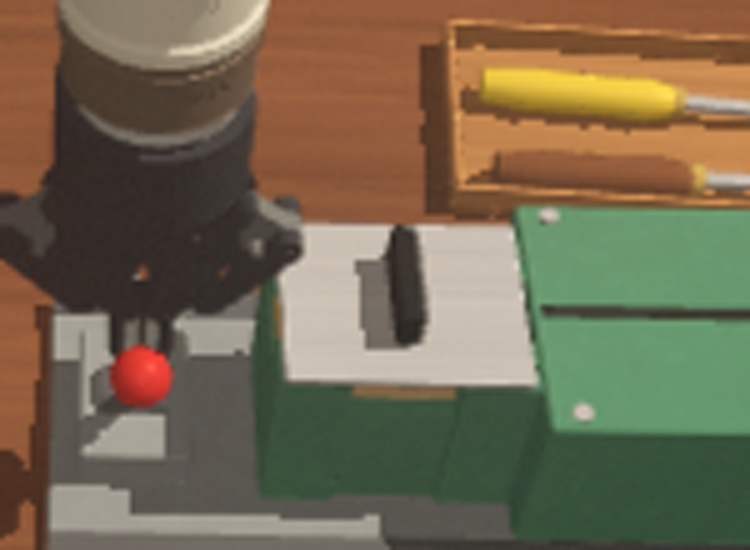

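The lever ball is now leaning to the far side at crop (140,377), against its stop at 13 N. The cover lies shut over the well. I back off, check and hand in.

```bash
python3 -m inch '[[[0,0,0],[0.03,0,0],1],[[0,0,0],[0.08,0,0],1],[[0,0,0],[0.1,0,0],1],[[0,0,0],[0.1,0,-0.08],1],[[0,0,0],[0.1,0,-0.1],1],[[0,0,0],[0,0,-0.1],1],[[0,0,0],[0,0,-0.1],1],[[0,0,0],[0,0,0],1],[[0,0,0],[0,0,0],1]]'
python3 - <<'E'
from lib import *
s=cam("scene")
m=cv2.inRange(s["hsv"],np.array((0,180,100)),np.array((5,255,255)))|cv2.inRange(s["hsv"],np.array((172,150,100)),np.array((180,255,255)));m[:,:265]=0;m[:,300:]=0;m[:190]=0;m[260:]=0
ys,xs=np.nonzero(m);print("ball",xs.mean(),ys.mean(),plane(s,(xs.mean(),ys.mean()),.1))
for x in blobs(s,(0,0,120),(180,60,255),200,3000,(295,195,380,250)): print("cover",rect(s,x[2],.109))
t=cam("top"); print("whetstone",[plane(t,b[0],.024).round(4) for b in blobs(t,(5,150,150),(12,255,255),400,900,(270,160,330,200))])
o=telemetry.get_obs(); print(o["clock"],o["eef_pos"],o["ft_force"])
E
```

```text
clock: 63.6
eef_pos: [0.5273, -0.0311, 0.2047]
tool_rot: [-0.004, 1.0, -0.0, 0.004]
ft_force: [0.7, -0.1, -1.2]
grip_width: -0.0001
grasp_force: 0.0
ball 282.6969696969697 234.87878787878788 [[ 0.66432654 -0.02820657  0.1       ]]
cover [629.   83.3 106.2  84.6 -89.8]
whetstone [array([[ 0.5956, -0.1844,  0.024 ]])]
63.7 [ 0.52520957 -0.03095814  0.20155425] [ 0.11768893  0.3107669  -0.54515865]
```

```bash
python3 -c "
from workcell import workorder
print(workorder.job_done())"
```

```text
the job is handed in; nothing more can be done
None
```

The job is handed in at about 64 s: the gouge is in the tray, all four blocks are held under the catches, the cover is fully shut, the feed lever is against its far stop, and the whetstone was not touched.

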